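Set a straightedge against two pins and line up wax patterns on it

TASK

Move the blue caddy out of its yellow bay, take the straightedge from behind it, lay it flat on the green board short of the two red pins and slide it up until one long edge touches both pins at once, with its length about centred on the board. Then lay every wax pattern from the tray flat on the board on the robot's side of the straightedge, square to it and with its foot end butted against it, and leave them there side by side. Stand the caddy back in the middle of its bay, lengthwise as before, and do not disturb the jar, spatula or red bowl.

Things in the scene. Friction and masses are not known exactly. Their poses are not given: they have to be found in the camera images.
- board: fixed green marking-out board lying on the bench, 180 mm along its x by 330 mm along its y, 8 mm thick (top face 8 mm above the bench). Origin at the centre of its underside; its x points away from the robot towards the edge with the two pins, z up
- pin_left (a point): foot of the left red locating pin, on the board's top face: a fixed round pin 10 mm in diameter standing 16 mm above the board, at board x = 70 mm, y = +100 mm
- pin_right (a point): foot of the right red locating pin, the same, at board x = 70 mm, y = -100 mm
- straightedge: loose straightedge: an aluminium bar 40 mm wide (its x), 300 mm long (its y), 12 mm thick, 0.39 kg, with a black grip rib along its middle (16 mm wide in x, 100 mm long in y, 12 to 36 mm above the underside). Origin at the centre of its underside, z up. Both long edges are alike: either may go to the pins. Starts on the bench just behind the caddy, seen from the robot
- caddy: loose blue plastic caddy with wax offcuts fixed inside: open box 90 mm (its x) by 160 mm (its y), walls 60 mm high, with a carrying bar along its y over the middle (16 mm wide, 94 to 110 mm above the underside, 150 mm long between the end posts). About 0.5 kg. Origin at the centre of its underside, z up. Starts in its yellow bay
- bay: the caddy's bay: a yellow rectangle painted on the bench, 106 mm (its x) by 176 mm (its y), to the outline's centre lines. Origin at its centre on the bench surface; x points away from the robot; the caddy's length lies along y
- tray: fixed shallow blue tray, 150 mm (its x) by 236 mm (its y), floor 3 mm thick, rim 12 mm high; holds the wax patterns at the start. Origin at the centre of its underside
- pattern_a: loose cream wax pattern (may be absent), lying flat, 100 mm long along its x: foot block at the +x end (20 mm long, 30 wide, 18 high), straight stem in the middle (60 mm long, 14 wide, 16 high), flat paddle at the -x end (20 mm long, 34 wide, 10 high). 60 g. Origin under the middle of the stem, on the underside, z up
- pattern_a_foot (a point): middle of the flat end face of the foot of pattern_a, at the level of its underside, 50 mm along +x from the pattern's origin
- pattern_b: loose cream wax pattern (may be absent), lying flat, 100 mm long along its x: foot block at the +x end (20 mm long, 30 wide, 18 high), straight stem in the middle (60 mm long, 14 wide, 16 high), flat paddle at the -x end (20 mm long, 34 wide, 10 high). 60 g. Origin under the middle of the stem, on the underside, z up
- pattern_b_foot (a point): middle of the flat end face of the foot of pattern_b, at the level of its underside, 50 mm along +x from the pattern's origin
- pattern_c: loose cream wax pattern (may be absent), lying flat, 100 mm long along its x: foot block at the +x end (20 mm long, 30 wide, 18 high), straight stem in the middle (60 mm long, 14 wide, 16 high), flat paddle at the -x end (20 mm long, 34 wide, 10 high). 60 g. Origin under the middle of the stem, on the underside, z up
- pattern_c_foot (a point): middle of the flat end face of the foot of pattern_c, at the level of its underside, 50 mm along +x from the pattern's origin
- pattern_d: loose cream wax pattern (may be absent), lying flat, 100 mm long along its x: foot block at the +x end (20 mm long, 30 wide, 18 high), straight stem in the middle (60 mm long, 14 wide, 16 high), flat paddle at the -x end (20 mm long, 34 wide, 10 high). 60 g. Origin under the middle of the stem, on the underside, z up
- pattern_d_foot (a point): middle of the flat end face of the foot of pattern_d, at the level of its underside, 50 mm along +x from the pattern's origin
- glue_jar: bystander: jar, 56 mm in diameter, 70 mm high, to the left beyond the board. Leave alone
- spatula: bystander: wax spatula about 200 mm long, lying beyond the board. Leave alone
- pin_bowl: bystander: red bowl 90 mm wide and 30 mm high, beyond the tray. Leave alone

How it is judged (in metres and radians):
On the way, in this order (a step that is already met when the one before it is completed fails the run):
1. the caddy is out of its bay (more than 10 cm from the bay's centre) (horizontal distance between caddy and bay above 0.1 m), for 0.1 s.
2. the straightedge lies flat on the board short of the pins (its edge 5 mm or more from both) (z of straightedge in the frame of board between 0.004 and 0.011 m and angle between the z axis of straightedge and the z axis of board, either way round below 0.05 rad and x of straightedge in the frame of board between -0.09 and 0.07 m and ((x of pin_left in the frame of straightedge between 0.03 and 0.12 m and x of pin_right in the frame of straightedge between 0.03 and 0.12 m) or (x of pin_left in the frame of straightedge between -0.12 and -0.03 m and x of pin_right in the frame of straightedge between -0.12 and -0.03 m))), for 0.1 s.
3. the straightedge touches both pins at once (within 2 mm), its middle within 30 mm of the board's centre line (z of straightedge in the frame of board between 0.004 and 0.011 m and angle between the z axis of straightedge and the z axis of board, either way round below 0.05 rad and x of straightedge in the frame of board between -0.09 and 0.07 m and y of straightedge in the frame of board between -0.03 and 0.03 m and ((x of pin_left in the frame of straightedge between 0.022 and 0.027 m and x of pin_right in the frame of straightedge between 0.022 and 0.027 m) or (x of pin_left in the frame of straightedge between -0.027 and -0.022 m and x of pin_right in the frame of straightedge between -0.027 and -0.022 m))), for 0.2 s.
At the end, for the whole second after the job is handed in: Straightedge flat on the board, edge within 2 mm of both pins, within 30 mm of centred; each pattern flat on the robot's side, foot within 4 mm of its line, square within 0.12 rad; caddy upright within 20 mm and 0.17 rad of its bay; all at rest (all of step 3 and linear speed of each of straightedge, pattern_a, pattern_b, pattern_c, pattern_d, caddy below 0.02 m/s and x of pattern_a_foot in the frame of board between 0.019 and 0.028 m and y of pattern_a_foot in the frame of board between -0.145 and 0.145 m and angle between the x axis of each of pattern_a, pattern_b, pattern_c, pattern_d and the x axis of board, either way round below 0.12 rad and angle between each of pattern_a, pattern_b, pattern_c, pattern_d's own z axis and vertical below 0.1 rad and x of each of pattern_a, pattern_b, pattern_c, pattern_d in the frame of board below 0 m and z of pattern_a in the frame of board between 0.004 and 0.012 m and x of pattern_b_foot in the frame of board between 0.019 and 0.028 m and y of pattern_b_foot in the frame of board between -0.145 and 0.145 m and z of pattern_b in the frame of board between 0.004 and 0.012 m and x of pattern_c_foot in the frame of board between 0.019 and 0.028 m and y of pattern_c_foot in the frame of board between -0.145 and 0.145 m and z of pattern_c in the frame of board between 0.004 and 0.012 m and x of pattern_d_foot in the frame of board between 0.019 and 0.028 m and y of pattern_d_foot in the frame of board between -0.145 and 0.145 m and z of pattern_d in the frame of board between 0.004 and 0.012 m and horizontal distance between caddy and bay below 0.02 m and angle between the y axis of caddy and the y axis of bay, either way round below 0.17 rad and angle between caddy's own z axis and vertical below 0.08 rad and height (world z) of caddy below 0.006 m); the robot touches nothing.
It fails at once if the glue jar is moved more than 20 mm (distance of glue_jar from where it was at the start of the episode above 0.02 m).
It fails at once if the spatula is moved more than 20 mm (distance of spatula from where it was at the start of the episode above 0.02 m).
It fails at once if the pin bowl is moved more than 20 mm (distance of pin_bowl from where it was at the start of the episode above 0.02 m).
Of pattern_a, pattern_b, pattern_c, pattern_d only 3 to 4 are there at a start; the rules pass over those that are not, and their reading is None.
At some moment in a run one of caddy, pattern_a, pattern_b, pattern_c, pattern_d may be knocked a few centimetres aside while the robot is not near it.
Once in a run the grip may slacken for a moment while it holds something.
It also fails if it takes over 210 s, if anything falls off the work surface, if the arm or the gripper's body presses on something with over 40 N, if the wrist force passes 120 N, or if a joint passes its speed limit or range.

ROBOT

A 7-joint arm with a two-finger parallel gripper is mounted at the origin on the work surface. World frame = base frame: x ahead of the robot, y to its left, z up, the work surface at z = 0. Lengths are in m, angles in degrees, forces in N, time in s.
With the tool pointing down it reaches from about 0.4 to 0.925 m from the base axis. Payload 5.6 kg.
Tool frame: the origin (TCP) lies midway between the tips of the shut fingers; the grasp point (between the pads) lies 19 mm behind it (ctrl.pinch_z is the distance from the TCP to the grasp point, in m); z points along the fingers, y is the direction in which the jaws open and shut (so a half turn about z gives the same grasp; the last joint's range is limited). The gripper opens to 85 mm and grips with 20 to 120 N. Pads are 22 mm wide; open, the fingers measure 114 mm over their backs; the gripper's body (76 mm by 85 mm) begins 54 mm behind the grasp point. The pads swing forward as they close: fully open they stand 13 mm farther back than shut.
Start: joints at [-74.255, 26.786, -0.665, 91.828, 0.344, 61.387, -3.226], TCP at [0.203, 0.617, 0.231] pointing down, gripper open.
Joint ranges: [-144.91, 144.91], [-17.63, 115.5], [-89.93, 88.59], [15.96, 139.68], [-74.01, 254.01], [8.47, 105.57], [-167.45, 167.45]. Speed limits (degrees/s): [147.25, 147.25, 180, 180, 180, 180, 180].

INTERFACE

Orientations are given as a 3x3 rotation matrix whose columns are the frame's x, y, z axes.
In Python, from plant import ctrl gives the robot as it stands. The module is installed in compiled form; this text tells all that it offers.
- The arm moves only by the tool play_rows, never from a script. Its argument "motion" is a list of rows, each an object with "slide": the shift along the world's x, y, z in cm, a list of three; "twist": the turn about the world's z in degrees. In form: [{"slide": [x, y, z], "twist": twist}, ...]. A call has 1 to 5 rows; each row is the pose to reach, as a shift and turn from the pose commanded when the call began; what a row does not reach only later rows make up. A row lasts 1/10 s, in which the tool goes at most 50 mm and 8.59 degrees, less where a joint would pass 70% of its speed; a pose out of reach is approached as far as the arm can. A call with a gripper value outside its range is refused whole. "claw" is the opening, from 0 (shut) to 1 (fully open), set as the call begins (left out, the last holds). The fingers move at their own pace and stop on an object; the grip force is fixed at half the most. Time passes only in rows, so rows that repeat a pose let the fingers close. It gives the time, the measured TCP pose, the force and the opening at its end, in the units of the state.
- ctrl.state(): the state, without advancing time (a new reading comes with each control period).
- ctrl.camera(name): name is "side" or "top"; returns (picture, depth): 420x560x3 uint8, red, green, blue; 420x560 float32, m along the optical axis (not along the pixel's ray), 0 where there is no reading.
- ctrl.camera_params(name): a dict with "K" (3x3 intrinsics, pixels), "camera_from_world" (4x4, takes a point from world to camera coordinates). Camera axes: x right, y down, z forward; pixel columns grow to the right and rows downward; lengths in m; the calibration is good to about 2 mm. A picture is of the moment at which its call begins. camera_params takes no time and is no camera call.
- ctrl.job_done(): hands the job in, once; it reports no verdict.
The state is a dict: "clock": time; "q": joint angles; "qvel": joint speeds; "joint_torque": joint torques, N m; "ee_pos": TCP position; "tcp_rot": TCP orientation; "force": force on the tool from outside, world axes, zero at the start; "torque": the same for the moment, N m; "width": finger opening in m.
Only numpy, scipy, OpenCV 4.12 (cv2) and the standard library are available. Lean on these libraries where they do the work, as an engineer would, in place of code of your own. Each camera call takes 0.05 s, during which the arm holds its last target. There are 200 camera calls.

## Working session

There is one attempt and no reset: what is moved stays moved. The work goes in short steps, Python scripts to look and compute and a tool call to move; the robot and the scene stay as the last step left them, time stands still between calls to the robot, and variables do not carry over. Pictures are saved under pics/ and viewed, about 12 in all and at most 16, crops included, and the job is handed in when it is done.

Besides the shell and the picture viewer there is one more tool, called after "Call:" as name(argument=value, ...), one argument or row to a line, values as JSON. play_rows: Moves the arm, as the interface text tells. Its arguments: {"type":"object","properties":{"motion":{"type":"array","items":{"type":"object","properties":{"slide":{"type":"array","items":{"type":"number"}},"twist":{"type":"number"}}}},"claw":{"type":"number"}},"required":["motion"]}

```bash
mkdir -p pics
cat > h.py <<'E'
import numpy as np, cv2
from plant import ctrl
def snap(name,fn=None):
    im,d=ctrl.camera(name); 
    if fn: cv2.imwrite('pics/'+fn,im[:,:,::-1])
    p=ctrl.camera_params(name); return im,d,np.array(p['K']),np.array(p['camera_from_world'])
def world(d,K,T):
    v,u=np.mgrid[:d.shape[0],:d.shape[1]]
    P=np.stack([(u-K[0,2])/K[0,0]*d,(v-K[1,2])/K[1,1]*d,d],-1)
    return (P-T[:3,3])@T[:3,:3]
def ray(uv,z,K,T):
    uv=np.atleast_2d(uv).astype(float)
    r=np.c_[(uv[:,0]-K[0,2])/K[0,0],(uv[:,1]-K[1,2])/K[1,1],np.ones(len(uv))]@T[:3,:3]
    c=-T[:3,:3].T@T[:3,3]
    return c+r*((z-c[2])/r[:,2])[:,None]
E
python3 - <<'E'
from h import *
for n in('top','side'):
    im,d,K,T=snap(n,n+'0.png'); print(n,K,T,-T[:3,:3].T@T[:3,3])
s=ctrl.state();print(s);print(ctrl.pinch_z)
E
```

```text
top [[509.91754461   0.         285.33577022]
 [  0.         509.91754461 202.95770014]
 [  0.           0.           1.        ]] [[ 0.00276261 -0.99993753  0.01083068 -0.02352628]
 [-0.98393275 -0.00465156 -0.17847885  0.59251433]
 [ 0.17851808 -0.01016359 -0.98388414  1.25179161]
 [ 0.          0.          0.          1.        ]] [ 0.35959182 -0.008046    1.33762399]
side [[384.03360823   0.         281.59227604]
 [  0.         384.03360823 214.40929174]
 [  0.           0.           1.        ]] [[ 0.88269717 -0.4697742  -0.01256575 -0.53615465]
 [-0.3454962  -0.63059159 -0.69497239  0.23955381]
 [ 0.31855624  0.61779158 -0.71892662  0.7821633 ]
 [ 0.          0.          0.          1.        ]] [ 0.30686413 -0.58402491  0.72206411]
{'clock': 0.1, 'q': array([-74.25591764,  26.83049291,  -0.66657058,  91.87438218,
         0.34373451,  61.38672519,  -3.22628883]), 'qvel': array([ 0.03447718, -0.05934886,  0.05761857, -0.02537129,  0.01253746,
        0.10164416, -0.01799348]), 'joint_torque': array([ 8.23529190e-04, -5.33522022e+01,  2.14516843e-02, -2.51967841e+01,
        1.14835025e-02,  4.20112512e-03, -3.41512589e-05]), 'ee_pos': array([0.20299236, 0.61697417, 0.23044794]), 'tcp_rot': array([[-9.49914987e-01,  3.12508180e-01, -3.93501251e-04],
       [ 3.12508412e-01,  9.49913786e-01, -1.51364867e-03],
       [-9.92353281e-05, -1.56081001e-03, -9.99998777e-01]]), 'force': array([0.43397872, 0.64837639, 0.35644525]), 'torque': array([ 0.00678871,  0.05987456, -0.02196464]), 'width': 0.08536969712970409}
0.0187
```

View pics/top0.png

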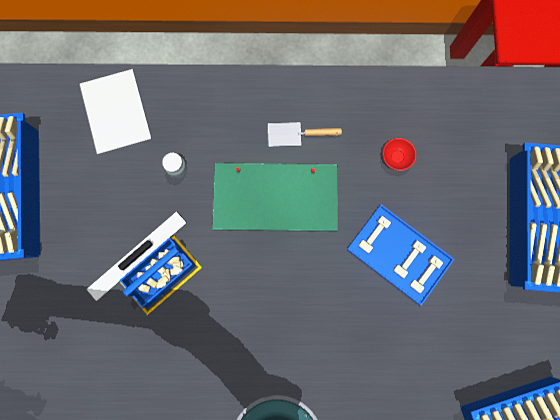

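View pics/side0.png

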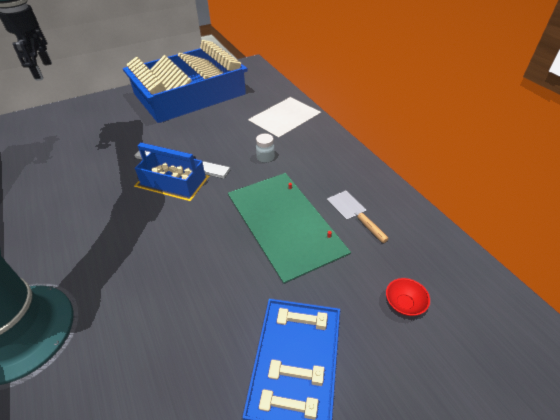

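The top view shows the board at (214–338, 163–230) with its pins at (238,170) and (313,171). The caddy is at (160,275), in its yellow bay, with the straightedge behind it at (137,256). The tray is at (400,254) and holds three patterns, at (375,234), (408,258) and (428,273). The side view agrees.

```bash
cat >> h.py <<'E'
def comps(m,lo=15):
    n,l,s,c=cv2.connectedComponentsWithStats(m.astype(np.uint8)); return [(l==i) for i in range(1,n) if s[i,4]>=lo]
def rect(m,z,K,T):
    # min-area rect of mask contour after casting onto plane z
    cs,_=cv2.findContours(m.astype(np.uint8),cv2.RETR_EXTERNAL,cv2.CHAIN_APPROX_NONE)
    c=max(cs,key=len)[:,0]; P=ray(c,z,K,T)[:,:2]*1000
    (cx,cy),(w,h),a=cv2.minAreaRect(P.astype(np.float32))
    if w<h: w,h,a=h,w,a+90
    return np.array([cx,cy,w,h,(a+90)%180-90]).round(1)
def hsv(im): 
    x=cv2.cvtColor(im,cv2.COLOR_RGB2HSV).astype(int); return x[...,0],x[...,1],x[...,2]
E
python3 - <<'E'
from h import *
im,d,K,T=snap('top'); H,S,V=hsv(im); W=world(d,K,T)
v,u=np.mgrid[:420,:560]
work=(u>60)&(u<490)&(v>60)&(v<320)
g=work&(H>65)&(H<90)&(S>100)
print('board',[rect(m,.008,K,T) for m in comps(g,500)])
r=work&((H<6)|(H>174))&(S>150)
for m in comps(r,3): print('red',rect(m,.024,K,T),m.sum(),W[m].mean(0).round(4),u[m].mean(),v[m].mean())
y=work&(H>18)&(H<32)&(S>150)
for m in comps(y,10): print('yel',rect(m,0,K,T),m.sum())
b=work&(H>100)&(H<125)&(S>130)
for m in comps(b,200): print('blue',rect(m,.012,K,T),rect(m,.06,K,T),m.sum(),u[m].mean(),W[m][:,2].max())
c=work&(H>12)&(H<35)&(S>20)&(S<120)&(V>150)
for m in comps(c,30): print('cream',rect(m,.02,K,T),m.sum(),u[m].mean(),v[m].mean(),W[m].mean(0).round(4))
w=work&(S<30)&(V>170)
for m in comps(w,30): print('white',rect(m,.012,K,T),m.sum(),u[m].mean(),v[m].mean())
k=work&(V<30)&(u<200)
for m in comps(k,20): print('black',rect(m,.036,K,T),m.sum(),u[m].mean(),v[m].mean(),W[m].mean(0))
cv2.imwrite('pics/c1.png',cv2.resize(im[195:325,75:215,::-1],None,fx=5,fy=4.6,interpolation=cv2.INTER_CUBIC))
cv2.imwrite('pics/c2.png',cv2.resize(im[195:315,335:465,::-1],None,fx=5,fy=5,interpolation=cv2.INTER_CUBIC))
E
```

```text
board [array([619.1,   5.3, 328.8, 180. ,  89.5])]
red [ 994.3 -573.3   23.1   11.8  -89.5] 36 [ 1.1917 -0.7526 -0.3864] 485.80555555555554 63.22222222222222
red [ 732.7 -325.    88.8   85.8   -1.8] 855 [ 0.7327 -0.3247  0.0248] 398.97426900584793 153.8035087719298
red [689.4 104.6   9.7   7.5  44.9] 13 [0.6902 0.1049 0.0199] 237.76923076923077 168.84615384615384
red [ 6.884e+02 -9.470e+01  8.200e+00  5.300e+00 -4.000e-01] 10 [ 0.6881 -0.0948  0.022 ] 313.0 169.8
yel [413.1 301.7 182.  113.1 -48.1] 299
blue [ 467.3 -321.1  237.6  152.2   52.3] [ 463.4 -309.7  229.   146.7   52.3] 4245 399.66219081272084 1.3376239943195385
blue [412.3 311.4 182.7 102.1 -48.1] [410.4 299.9 176.1  98.4 -48.1] 1946 155.13514902363823 1.3376239943195385
cream [ 797.5 -122.7   97.2   16.9   89. ] 167 323.4670658682635 130.95209580838323 [ 0.7949 -0.1238  0.0253]
cream [ 518.1 -253.8   99.3   32.3  -37.6] 138 374.77536231884056 233.47101449275362 [ 0.5195 -0.2554  0.0163]
cream [ 454.6 -342.1   99.6   32.2  -37.2] 140 410.50714285714287 257.76428571428573 [ 0.4566 -0.3463  0.0164]
cream [467.4 294.8  30.3  
[... 1157 characters left out ...]
546277
white [ 518.6 -256.8  102.1   30.9  -37.8] 239 375.0041841004184 234.18828451882845
white [ 486.8 -372.8   27.6   18.2   52.4] 66 419.42424242424244 246.4090909090909
white [ 454.6 -347.1   55.7   12.   -37.7] 101 410.36633663366337 258.7029702970297
white [ 426.3 -393.7   78.7   26.8  -46.4] 163 430.5828220858896 269.36196319018404
white [420.8 259.7  20.5  16.5 -28. ] 44 175.72727272727272 270.27272727272725
white [ 422.1 -322.    30.4   18.6   44.3] 71 400.85915492957747 271.2676056338028
white [ 383.3 -361.9   30.7   19.8   52.7] 71 417.23943661971833 286.3521126760563
black [456.3 354.3  96.   12.8 -41. ] 59 137.59322033898306 255.71186440677965 [0.45869592 0.35596095 0.02589315]
```

View pics/c1.png

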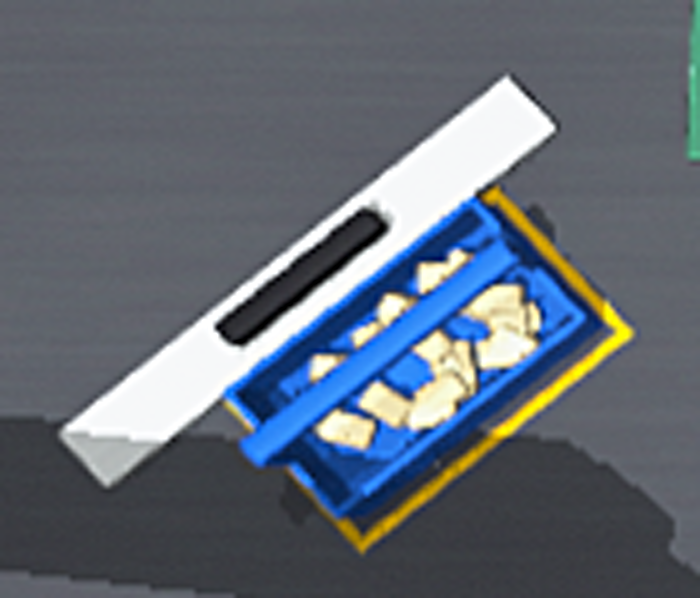

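View pics/c2.png

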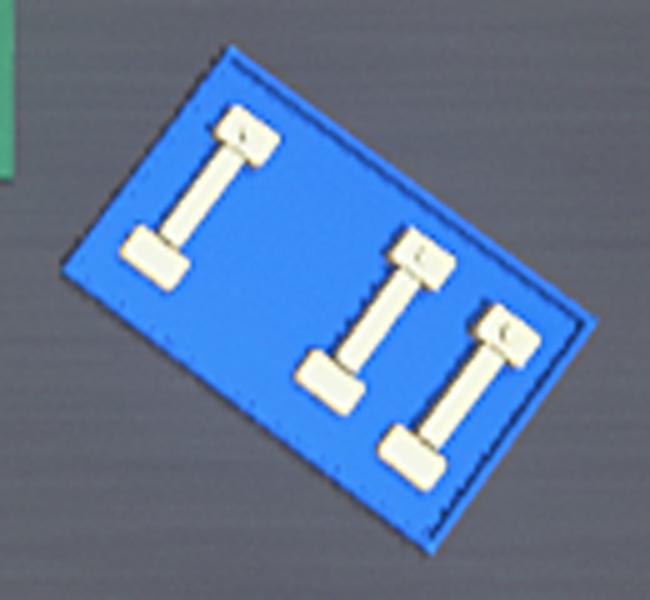

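The close-ups show a clean view of the bar, and the marked foot block of each pattern is at its upper-right end. Next I'll measure the caddy's bar and check that the feet are where I think they are.

Run:
```python
from h import *
im,d,K,T=snap('top'); H,S,V=hsv(im); W=world(d,K,T)
v,u=np.mgrid[:420,:560]
b=(H>100)&(H<125)&(S>130)&(u>110)&(u<210)&(v>200)&(v<320)
m=max(comps(b&(W[...,2]>.085)&(W[...,2]<.125),20),key=lambda m:m.sum())
print('bar',rect(m,.11,K,T),m.sum(),np.median(W[m],0))
im2,d2,K2,T2=snap('side'); H2,S2,V2=hsv(im2); W2=world(d2,K2,T2)
b2=(H2>100)&(H2<125)&(S2>130)&(W2[...,2]>.085)&(W2[...,2]<.125)&(abs(W2[...,0]-.41)<.15)&(abs(W2[...,1]-.3)<.15)
m2=max(comps(b2,20),key=lambda m:m.sum()); print('bar side',rect(m2,.11,K2,T2),W2[m2].mean(0))
# foot heights in side view
for c,a in(((518.1,-255),-37.6),((454.6,-344),-37.4),((416,-384),-38)):
    ax=np.array([np.cos(np.radians(a)),np.sin(np.radians(a))])
    for nm,WW in(('top',W),('side',W2)):
        for s in(40,-40):
            p=(np.array(c)+s*ax)/1000
            q=np.hypot(WW[...,0]-p[0],WW[...,1]-p[1])<.007
            print(nm,s,np.median(WW[q][:,2]).round(4),end=' ')
    print()
```

```text
bar [416.8 298.1 161.   19.1 -48. ] 497 [0.4161884  0.30078991 0.10793854]
bar side [414.3 287.7 180.3  41.4 -48.5] [0.41770031 0.29576588 0.10698002]
top 40 0.0217 top -40 0.0132 side 40 0.0231 side -40 0.0144 
top 40 0.0229 top -40 0.0126 side 40 0.0227 side -40 0.0143 
top 40 0.021 top -40 0.0138 side 40 0.0232 side -40 0.0145
```

Call:
play_rows(
  motion=[
    {"slide": [2.7, -4, 0], "twist": -6},
    {"slide": [5.4, -8, 0], "twist": -12},
    {"slide": [8.1, -12, 0], "twist": -18},
    {"slide": [10.7, -16, 0], "twist": -24},
    {"slide": [13.4, -20, 0], "twist": -29.9},
  ],
  claw=1,
)

```text
clock: 0.75
ee_pos: [0.3378, 0.4157, 0.2314]
tcp_rot: [[-0.665, 0.747, 0.0], [0.747, 0.665, 0.0], [0.0, 0.0, -1.0]]
force: [0.9, 0.2, 0.1]
width: 0.0855
```

Call:
play_rows(
  motion=[
    {"slide": [2.7, -4, 0]},
    {"slide": [5.4, -8, 0]},
    {"slide": [8, -11.9, 0]},
    {"slide": [8, -11.9, -3]},
    {"slide": [8, -11.9, -6]},
  ],
)

```text
$.motion[0]: bad value
```

Call:
play_rows(
  motion=[
    {"slide": [2.7, -4, 0], "twist": 0},
    {"slide": [5.4, -8, 0], "twist": 0},
    {"slide": [8, -11.8, 0], "twist": 0},
    {"slide": [8, -11.8, -3], "twist": 0},
    {"slide": [8, -11.8, -6], "twist": 0},
  ],
)

```text
clock: 1.25
ee_pos: [0.4189, 0.2983, 0.1717]
tcp_rot: [[-0.665, 0.747, 0.003], [0.747, 0.665, 0.002], [-0.0, 0.003, -1.0]]
force: [-1.2, 0.6, -0.1]
width: 0.0855
```

Call:
play_rows(
  motion=[
    {"slide": [0, 0, -3], "twist": 0},
    {"slide": [0, 0, -6], "twist": 0},
    {"slide": [0, 0, -8.7], "twist": 0},
    {"slide": [0, 0, -8.7], "twist": 0},
  ],
)

```text
clock: 1.65
ee_pos: [0.415, 0.2978, 0.0813]
tcp_rot: [[-0.668, 0.744, -0.005], [0.744, 0.668, -0.005], [0.0, -0.007, -1.0]]
force: [-0.5, -0.0, -0.5]
width: 0.0856
```

Call:
play_rows(
  motion=[
    {"slide": [0, 0, 0], "twist": 0},
    {"slide": [0, 0, 0], "twist": 0},
    {"slide": [0, 0, 0], "twist": 0},
    {"slide": [0, 0, 0], "twist": 0},
    {"slide": [0, 0, 0], "twist": 0},
  ],
  claw=0,
)

```text
clock: 2.15
ee_pos: [0.4181, 0.3004, 0.0854]
tcp_rot: [[-0.668, 0.744, 0.003], [0.744, 0.668, 0.002], [-0.0, 0.003, -1.0]]
force: [2.3, 1.7, -2.1]
width: 0.015
```

Call:
play_rows(
  motion=[
    {"slide": [0, 0, 0], "twist": 0},
    {"slide": [0, 0, 0], "twist": 0},
    {"slide": [0, 0, 0], "twist": 0},
  ],
)

```text
clock: 2.45
ee_pos: [0.4183, 0.3004, 0.0851]
tcp_rot: [[-0.668, 0.744, 0.002], [0.744, 0.668, 0.002], [-0.0, 0.003, -1.0]]
force: [2.3, 2.9, 6.5]
width: 0.0151
```

Call:
play_rows(
  motion=[
    {"slide": [0, 0, 1], "twist": 0},
    {"slide": [0, 0, 2.5], "twist": 0},
    {"slide": [-2, 2.3, 3], "twist": 0},
    {"slide": [-4.5, 5, 3], "twist": 0},
    {"slide": [-7, 7.8, 3], "twist": 0},
  ],
)

```text
clock: 2.95
ee_pos: [0.3455, 0.3764, 0.1139]
tcp_rot: [[-0.666, 0.746, -0.002], [0.746, 0.666, -0.003], [-0.001, -0.003, -1.0]]
force: [0.5, 0.8, -4.6]
width: 0.0147
```

Call:
play_rows(
  motion=[
    {"slide": [-2.5, 2.8, 0], "twist": 0},
    {"slide": [-5, 5.6, 0], "twist": 0},
    {"slide": [-7.5, 8.4, 0], "twist": 0},
    {"slide": [-9.5, 10.7, 0], "twist": 0},
    {"slide": [-9.5, 10.7, 0], "twist": 0},
  ],
)

```text
clock: 3.45
ee_pos: [0.2468, 0.4868, 0.1136]
tcp_rot: [[-0.673, 0.739, -0.003], [0.739, 0.673, -0.001], [0.001, -0.003, -1.0]]
force: [-0.4, -0.3, -3.7]
width: 0.0149
```

Call:
play_rows(
  motion=[
    {"slide": [0, 0, -1], "twist": 0},
    {"slide": [0, 0, -2], "twist": 0},
    {"slide": [0, 0, -2.5], "twist": 0},
    {"slide": [0, 0, -2.9], "twist": 0},
    {"slide": [0, 0, -2.9], "twist": 0},
  ],
)

```text
clock: 3.95
ee_pos: [0.2529, 0.4834, 0.0851]
tcp_rot: [[-0.666, 0.746, -0.0], [0.746, 0.666, -0.001], [-0.001, -0.001, -1.0]]
force: [0.4, -0.6, -3.0]
width: 0.0148
```

Call:
play_rows(
  motion=[
    {"slide": [0, 0, 0], "twist": 0},
    {"slide": [0, 0, 0], "twist": 0},
    {"slide": [0, 0, 3], "twist": 0},
    {"slide": [0, 0, 6], "twist": 0},
    {"slide": [0, 0, 9], "twist": 0},
  ],
  claw=1,
)

```text
clock: 4.45
ee_pos: [0.2523, 0.4847, 0.1767]
tcp_rot: [[-0.668, 0.745, 0.0], [0.745, 0.668, 0.001], [0.0, 0.001, -1.0]]
force: [0.8, 0.7, 0.3]
width: 0.0845
```

Call:
play_rows(
  motion=[
    {"slide": [4, -2.3, 0], "twist": 0},
    {"slide": [8, -4.6, 0], "twist": 0.5},
    {"slide": [12, -6.9, 0], "twist": 0.5},
    {"slide": [16, -9.3, 0], "twist": 0.5},
    {"slide": [18.5, -10.7, 0], "twist": 0.5},
  ],
  claw=1,
)

```text
clock: 4.95
ee_pos: [0.4408, 0.3749, 0.1761]
tcp_rot: [[-0.671, 0.741, 0.003], [0.741, 0.671, 0.0], [-0.001, 0.002, -1.0]]
force: [-0.1, -0.4, 0.3]
width: 0.085
```

Run:
```python
from h import *
im,d,K,T=snap('top','t1.png'); H,S,V=hsv(im); W=world(d,K,T)
print(ctrl.state()['ee_pos'])
v,u=np.mgrid[:420,:560]
w=(S<30)&(V>120)&(u<230)&(v>180)&(v<330)
for m in comps(w,200): print('white',rect(m,.012,K,T),m.sum())
y=(H>18)&(H<32)&(S>150)&(v<330)&(v>170)&(u<230)
print('bay',rect(np.logical_or.reduce(comps(y,10)),0,K,T),[rect(m,0,K,T) for m in comps(y,10)])
b=(H>100)&(H<125)&(S>130)&(u>30)&(u<230)&(v>200)
for m in comps(b&(W[...,2]>.085)&(W[...,2]<.125),60):print('bar',rect(m,.11,K,T),m.sum())
```

```text
[0.44481019 0.37212981 0.17624223]
white [494.4 326.4 201.7  42.7 -47.6] 920
white [381.6 450.   57.3  42.4 -47.4] 306
bay [413.2 301.7 182.1 113.3 -48.3] [array([413.2, 301.7, 182.1, 113.3, -48.3])]
```

View pics/t1.png

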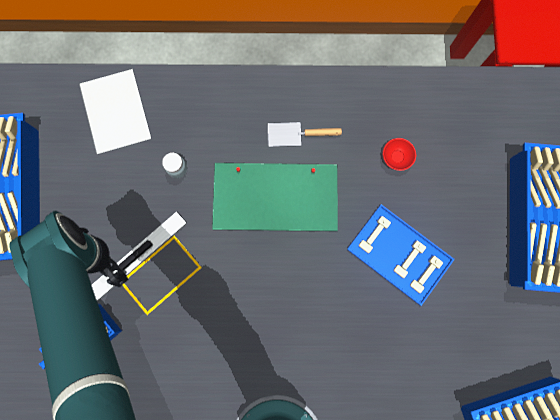

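The bay is empty and fully visible, centred at (413,302). The straightedge's right end is at (182,215), and working back from it confirms a centre of (462,362).

Call:
play_rows(
  motion=[
    {"slide": [1.7, -1, -3], "twist": 0.2},
    {"slide": [1.7, -1, -7], "twist": 0.2},
    {"slide": [1.7, -1, -11], "twist": 0.2},
    {"slide": [1.7, -1, -14.5], "twist": 0.2},
    {"slide": [1.7, -1, -15.2], "twist": 0.2},
  ],
)

```text
clock: 5.5
ee_pos: [0.4519, 0.3659, 0.0198]
tcp_rot: [[-0.677, 0.736, -0.005], [0.736, 0.677, -0.004], [0.0, -0.006, -1.0]]
force: [-1.0, 0.1, 0.3]
width: 0.0854
```

Call:
play_rows(
  motion=[
    {"slide": [0, 0, -0.5], "twist": 0},
    {"slide": [0, 0, -0.8], "twist": 0},
    {"slide": [0, 0, -0.8], "twist": 0},
  ],
)

```text
clock: 5.8
ee_pos: [0.455, 0.3683, 0.0167]
tcp_rot: [[-0.677, 0.736, 0.002], [0.736, 0.677, 0.002], [0.0, 0.003, -1.0]]
force: [-0.1, -0.9, 0.1]
width: 0.0858
```

Call:
play_rows(
  motion=[
    {"slide": [0, 0, 0], "twist": 0},
    {"slide": [0, 0, 0], "twist": 0},
    {"slide": [0, 0, 0], "twist": 0},
    {"slide": [0, 0, 0], "twist": 0},
    {"slide": [0, 0, 0], "twist": 0},
  ],
  claw=0,
)

```text
clock: 6.3
ee_pos: [0.4553, 0.3684, 0.0161]
tcp_rot: [[-0.677, 0.736, 0.002], [0.736, 0.677, 0.002], [-0.0, 0.003, -1.0]]
force: [1.2, 2.8, -1.0]
width: 0.0146
```

Call:
play_rows(
  motion=[
    {"slide": [0, 0, 0], "twist": 0},
    {"slide": [0, 0, 0], "twist": 0},
    {"slide": [0, 0, 0], "twist": 0},
  ],
)

```text
clock: 6.6
ee_pos: [0.4552, 0.3684, 0.0161]
tcp_rot: [[-0.677, 0.736, 0.002], [0.736, 0.677, 0.002], [-0.0, 0.003, -1.0]]
force: [2.6, 0.7, 5.7]
width: 0.0147
```

Call:
play_rows(
  motion=[
    {"slide": [0, 0, 2], "twist": 0},
    {"slide": [0, 0, 5], "twist": 0},
    {"slide": [0, 0, 8.5], "twist": 0},
    {"slide": [0, -2, 11], "twist": -3},
    {"slide": [2, -5, 11], "twist": -8},
  ],
)

```text
clock: 7.1
ee_pos: [0.472, 0.3202, 0.1274]
tcp_rot: [[-0.571, 0.821, -0.0], [0.821, 0.571, 0.003], [0.003, 0.002, -1.0]]
force: [1.2, 0.2, -2.5]
width: 0.0145
```

Call:
play_rows(
  motion=[
    {"slide": [2, -3.5, 0], "twist": -4},
    {"slide": [4, -7, 0], "twist": -9},
    {"slide": [6, -10.5, 0], "twist": -14},
    {"slide": [8, -14, 0], "twist": -19},
    {"slide": [10, -17.5, 0], "twist": -24},
  ],
)

```text
clock: 7.6
ee_pos: [0.5729, 0.1405, 0.1239]
tcp_rot: [[-0.18, 0.984, -0.004], [0.984, 0.18, -0.001], [-0.0, -0.004, -1.0]]
force: [1.0, 0.5, -2.5]
width: 0.0145
```

Call:
play_rows(
  motion=[
    {"slide": [2, -3.5, 0], "twist": -4},
    {"slide": [4, -7, 0], "twist": -8},
    {"slide": [6, -10, 0], "twist": -11},
    {"slide": [7.4, -12.9, 0], "twist": -11},
    {"slide": [7.4, -12.9, 0], "twist": -11},
  ],
)

```text
clock: 8.1
ee_pos: [0.6479, 0.0062, 0.124]
tcp_rot: [[0.015, 1.0, -0.002], [1.0, -0.015, -0.005], [-0.005, -0.002, -1.0]]
force: [-0.1, -0.7, -3.0]
width: 0.015
```

Call:
play_rows(
  motion=[
    {"slide": [0, 0, 0], "twist": 0},
    {"slide": [0, 0, 0], "twist": 0},
    {"slide": [0, 0, 0], "twist": 0},
  ],
)

```text
clock: 8.4
ee_pos: [0.6472, 0.0152, 0.1246]
tcp_rot: [[0.005, 1.0, -0.002], [1.0, -0.005, 0.001], [0.001, -0.002, -1.0]]
force: [0.0, 0.0, -4.2]
width: 0.0148
```

Run:
```python
from h import *
im,d,K,T=snap('top','t2.png'); H,S,V=hsv(im); s=ctrl.state(); print(s['ee_pos'],np.degrees(np.arctan2(s['tcp_rot'][1,1],s['tcp_rot'][0,1])),s['force'],s['width'])
v,u=np.mgrid[:420,:560]
w=(S<40)&(V>140)&(u>190)&(u<360)&(v>145)&(v<240)
z=s['ee_pos'][2]-.016+.012
for m in comps(w,60): print('white',rect(m,z,K,T),m.sum())
```

```text
[0.64745901 0.01502064 0.12488833] -0.29581430654074314 [-0.48970562 -0.11603868 -2.74882867] 0.014639122948096139
white [646.7 134.7  44.2  40.1 -89.7] 274
white [645.3 -74.9 135.1  40.2 -89.7] 796
```

View pics/t2.png

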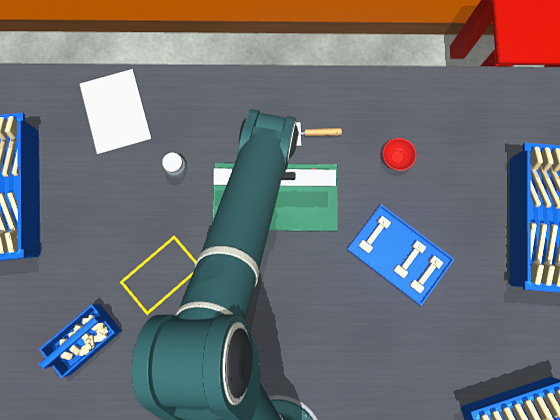

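The straightedge is level over the board with its centre at (646, 7) and its far edge about 18 mm short of the pins. I'll lower it from here.

Call:
play_rows(
  motion=[
    {"slide": [0, 0, -3], "twist": 0},
    {"slide": [0, 0, -6], "twist": 0},
    {"slide": [0, 0, -8.5], "twist": 0},
    {"slide": [0, 0, -9.5], "twist": 0},
    {"slide": [0, 0, -9.8], "twist": 0},
  ],
)

```text
clock: 8.95
ee_pos: [0.6473, 0.0141, 0.0262]
tcp_rot: [[0.006, 1.0, -0.002], [1.0, -0.006, -0.0], [-0.0, -0.002, -1.0]]
force: [-0.0, -0.6, -3.2]
width: 0.0148
```

Call:
play_rows(
  motion=[
    {"slide": [0, 0, -0.1], "twist": 0},
    {"slide": [0, 0, -0.2], "twist": 0},
    {"slide": [0, 0, -0.3], "twist": 0},
    {"slide": [0, 0, -0.3], "twist": 0},
    {"slide": [0, 0, -0.3], "twist": 0},
  ],
)

```text
clock: 9.45
ee_pos: [0.6484, 0.0135, 0.0248]
tcp_rot: [[0.007, 1.0, 0.001], [1.0, -0.007, 0.0], [0.0, 0.001, -1.0]]
force: [-0.1, -0.4, -3.2]
width: 0.0146
```

Call:
play_rows(
  motion=[
    {"slide": [0, 0, -0.1], "twist": 0},
    {"slide": [0, 0, -0.2], "twist": 0},
    {"slide": [0, 0, -0.2], "twist": 0},
    {"slide": [0, 0, -0.2], "twist": 0},
  ],
)

```text
clock: 9.85
ee_pos: [0.6485, 0.0135, 0.0241]
tcp_rot: [[0.007, 1.0, 0.001], [1.0, -0.007, 0.001], [0.001, 0.001, -1.0]]
force: [-3.8, 0.8, 9.5]
width: 0.0145
```

Call:
play_rows(
  motion=[
    {"slide": [0.3, 0, 0.05], "twist": 0},
    {"slide": [0.6, 0, 0.05], "twist": 0},
    {"slide": [0.9, 0, 0.05], "twist": 0},
    {"slide": [1.1, 0, 0.05], "twist": 0},
    {"slide": [1.1, 0, 0.05], "twist": 0},
  ],
)

```text
clock: 10.35
ee_pos: [0.657, 0.0133, 0.0242]
tcp_rot: [[0.008, 1.0, -0.005], [1.0, -0.008, 0.001], [0.001, -0.005, -1.0]]
force: [-10.2, 0.1, 12.9]
width: 0.0146
```

Call:
play_rows(
  motion=[
    {"slide": [0.1, 0, 0], "twist": 0},
    {"slide": [0.2, 0, 0], "twist": 0},
    {"slide": [0.3, 0, 0], "twist": 0},
    {"slide": [0.3, 0, 0], "twist": 0},
  ],
)

```text
clock: 10.75
ee_pos: [0.6597, 0.0132, 0.0242]
tcp_rot: [[0.008, 1.0, -0.005], [1.0, -0.008, 0.001], [0.001, -0.005, -1.0]]
force: [-11.0, 0.0, 14.8]
width: 0.0146
```

Call:
play_rows(
  motion=[
    {"slide": [0.1, 0, 0.1], "twist": 0},
    {"slide": [0.2, 0, 0.1], "twist": 0},
    {"slide": [0.3, 0, 0.1], "twist": 0},
    {"slide": [0.3, 0, 0.1], "twist": 0},
  ],
)

```text
clock: 11.15
ee_pos: [0.6644, 0.0134, 0.0242]
tcp_rot: [[0.007, 1.0, -0.002], [1.0, -0.007, 0.0], [0.0, -0.002, -1.0]]
force: [-5.6, 1.6, 5.7]
width: 0.0143
```

Call:
play_rows(
  motion=[
    {"slide": [0.1, 0, 0], "twist": 0},
    {"slide": [0.2, 0, 0], "twist": 0},
    {"slide": [0.2, 0, 0], "twist": 0},
  ],
)

```text
clock: 11.45
ee_pos: [0.666, 0.0134, 0.0242]
tcp_rot: [[0.007, 1.0, -0.003], [1.0, -0.007, 0.0], [0.0, -0.003, -1.0]]
force: [-6.3, 0.4, 7.2]
width: 0.0147
```

Call:
play_rows(
  motion=[
    {"slide": [0.1, 0, 0], "twist": 0},
    {"slide": [0.2, 0, 0], "twist": 0},
    {"slide": [0.2, 0, 0], "twist": 0},
  ],
)

```text
clock: 11.75
ee_pos: [0.6662, 0.0134, 0.0243]
tcp_rot: [[0.007, 1.0, -0.007], [1.0, -0.007, 0.001], [0.001, -0.007, -1.0]]
force: [-11.8, -0.0, 13.0]
width: 0.0145
```

Run:
```python
from h import *
im,d,K,T=snap('top','t3.png'); H,S,V=hsv(im); s=ctrl.state(); print(s['ee_pos'],np.degrees(np.arctan2(s['tcp_rot'][1,1],s['tcp_rot'][0,1])),s['force'],s['width'])
v,u=np.mgrid[:420,:560]
w=(S<40)&(V>140)&(u>190)&(u<360)&(v>145)&(v<240)
for m in comps(w,60): print('white',rect(m,.02,K,T),m.sum())
r=((H<6)|(H>174))&(S>150)&(u>200)&(u<350)&(v>150)&(v<200)
for m in comps(r,3): print('red',rect(m,.024,K,T),m.sum())
```

```text
[0.66615295 0.01344026 0.02425618] -0.41540973701771033 [-12.64555538   1.09261452  12.94116068] 0.014884608740260735
white [6.651e+02 1.370e+02 3.800e+01 3.410e+01 3.000e-01] 154
white [662.1 -73.8 143.5  40.8 -89.7] 687
white [544.1 119.2 143.9  57.3  79.5] 341
red [ 6.884e+02 -9.470e+01  8.200e+00  5.300e+00 -4.000e-01] 10
```

Call:
play_rows(
  motion=[
    {"slide": [0.15, 0, 0.05], "twist": 0},
    {"slide": [0.3, 0, 0.1], "twist": 0},
    {"slide": [0.3, 0, 0.1], "twist": 0},
    {"slide": [0.3, 0, 0.1], "twist": 0},
  ],
)

```text
clock: 12.2
ee_pos: [0.6664, 0.0134, 0.0244]
tcp_rot: [[0.007, 1.0, -0.013], [1.0, -0.007, 0.001], [0.001, -0.013, -1.0]]
force: [-17.1, 0.6, 14.0]
width: 0.0146
```

Call:
play_rows(
  motion=[
    {"slide": [-0.3, 0, 0], "twist": 0},
    {"slide": [-0.3, 0, 0], "twist": 0},
    {"slide": [-0.3, 0, 0], "twist": 0},
  ],
)

```text
clock: 12.5
ee_pos: [0.6663, 0.0134, 0.0243]
tcp_rot: [[0.007, 1.0, -0.007], [1.0, -0.007, 0.001], [0.001, -0.007, -1.0]]
force: [-8.9, 0.9, 6.1]
width: 0.0147
```

Call:
play_rows(
  motion=[
    {"slide": [0, 0, 0], "twist": 0},
    {"slide": [0, 0, 0], "twist": 0},
    {"slide": [0, 0, 0], "twist": 0},
    {"slide": [0, 0, 3], "twist": 0},
    {"slide": [0, 0, 7], "twist": 0},
  ],
  claw=1,
)

```text
clock: 13.0
ee_pos: [0.6679, 0.0134, 0.0934]
tcp_rot: [[0.007, 1.0, -0.004], [1.0, -0.007, -0.001], [-0.001, -0.004, -1.0]]
force: [1.2, -0.3, 0.1]
width: 0.0845
```

Call:
play_rows(
  motion=[
    {"slide": [-3, -3, 4], "twist": 7},
    {"slide": [-6, -6, 4], "twist": 14},
    {"slide": [-9, -9, 4], "twist": 21},
    {"slide": [-12, -13, 4], "twist": 28},
    {"slide": [-16, -16, 4], "twist": 36},
  ],
  claw=0.35,
)

```text
clock: 13.5
ee_pos: [0.5094, -0.1491, 0.1356]
tcp_rot: [[-0.586, 0.81, 0.003], [0.81, 0.586, -0.002], [-0.004, 0.002, -1.0]]
force: [-0.1, -1.5, 0.9]
width: 0.0299
```

Call:
play_rows(
  motion=[
    {"slide": [-2, -4, 0], "twist": 6},
    {"slide": [-4, -8, 0], "twist": 12},
    {"slide": [-6, -12, 0], "twist": 16.8},
    {"slide": [-6, -12, 0], "twist": 16.8},
    {"slide": [-6, -12, 0], "twist": 16.8},
  ],
)

```text
clock: 14.0
ee_pos: [0.4489, -0.2681, 0.1352]
tcp_rot: [[-0.79, 0.614, 0.001], [0.614, 0.79, -0.001], [-0.001, 0.0, -1.0]]
force: [1.4, 0.5, -0.5]
width: 0.0297
```

```bash
cat > look.py <<'E'
from h import *
import sys
def pats(im,K,T,z,W=None):
    H,S,V=hsv(im); v,u=np.mgrid[:420,:560]
    m=(((S<125)&(V>150)&(H<40))|((S<60)&(V>170)))&(u>330)&(u<470)&(v>195)&(v<315)
    return [rect(c,z,K,T) for c in comps(m,100)]
if __name__=='__main__':
    im,d,K,T=snap('top',sys.argv[1]); W=world(d,K,T); H,S,V=hsv(im); s=ctrl.state()
    print('tcp',s['clock'],s['ee_pos'].round(4),'jaw',np.degrees(np.arctan2(s['tcp_rot'][1,1],s['tcp_rot'][0,1])).round(2),s['width'].round(4))
    v,u=np.mgrid[:420,:560]; box=(u>190)&(u<360)&(v>145)&(v<240)
    for c in comps((S<40)&(V>140)&box,60): print('white',rect(c,.02,K,T),c.sum())
    for c in comps(((H<6)|(H>174))&(S>150)&box,3): print('pin',rect(c,.024,K,T)[:2])
    print('pats in tray',*pats(im,K,T,.016))
    b=(H>100)&(H<125)&(S>130)&(u<230)&(v>200)&(W[...,2]>.085)&(W[...,2]<.125)
    for c in comps(b,100):print('caddy bar',rect(c,.11,K,T),c.sum())
E
python3 look.py t4.png
```

```text
Traceback (most recent call last):
  File "look.py", line 9, in <module>
    print('tcp',s['clock'],s['ee_pos'].round(4),'jaw',np.degrees(np.arctan2(s['tcp_rot'][1,1],s['tcp_rot'][0,1])).round(2),s['width'].round(4))
                                                                                                                           ^^^^^^^^^^^^^^^^
AttributeError: 'float' object has no attribute 'round'
```

View pics/t4.png

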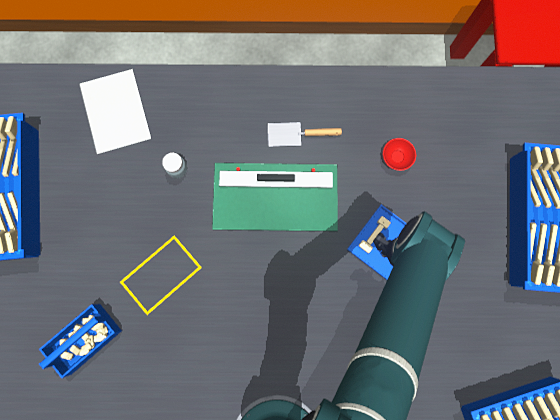

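The straightedge at (276,179) sits against both pins. I overshot in x, so I'll correct that as part of the next move.

```bash
sed -i "s/s\['width'\].round(4)/s['width']/" look.py; python3 look.py t4b.png
```

```text
tcp 14.1 [ 0.45   -0.2657  0.1349] jaw 52.44 0.02976280437964528
white [664.    4.4 299.4  42.1  89.5] 1477
pin [690.1 105.3]
pin [688.4 -94.7]
pats in tray [ 517.9 -256.1  102.3   33.3  -39. ]
caddy bar [514.1 636.4 138.3  59.2   5.3] 474
caddy bar [253.2 478.4 166.4  19.8 -48. ] 547
```

Call:
play_rows(
  motion=[
    {"slide": [4, 0.7, -3], "twist": 0},
    {"slide": [6.8, 1, -6], "twist": 0},
    {"slide": [6.8, 1, -8], "twist": 0},
    {"slide": [6.8, 1, -8], "twist": 0},
    {"slide": [6.8, 1, -8], "twist": 0},
  ],
)

```text
clock: 14.6
ee_pos: [0.5173, -0.2555, 0.0547]
tcp_rot: [[-0.793, 0.609, -0.001], [0.609, 0.793, 0.0], [0.001, -0.0, -1.0]]
force: [0.0, -0.1, -0.1]
width: 0.0299
```

Call:
play_rows(
  motion=[
    {"slide": [0, 0, 0], "twist": 0},
    {"slide": [0, 0, 0], "twist": 0},
    {"slide": [0, 0, 0], "twist": 0},
  ],
)

```text
clock: 14.9
ee_pos: [0.5176, -0.2569, 0.056]
tcp_rot: [[-0.792, 0.611, 0.002], [0.611, 0.792, -0.001], [-0.002, 0.001, -1.0]]
force: [-0.9, -0.1, -0.6]
width: 0.0298
```

Centred. Descending to about z = 7 mm and closing.

Call:
play_rows(
  motion=[
    {"slide": [0, 0, -2], "twist": 0},
    {"slide": [0, 0, -3.8], "twist": 0},
    {"slide": [0, 0, -4.6], "twist": 0},
    {"slide": [0, 0, -4.9], "twist": 0},
    {"slide": [0, 0, -4.9], "twist": 0},
  ],
)

```text
clock: 15.4
ee_pos: [0.5172, -0.2567, 0.006]
tcp_rot: [[-0.792, 0.61, 0.0], [0.61, 0.792, -0.0], [-0.0, 0.0, -1.0]]
force: [-0.4, -0.1, 0.3]
width: 0.0299
```

Call:
play_rows(
  motion=[
    {"slide": [0, 0, 0], "twist": 0},
    {"slide": [0, 0, 0], "twist": 0},
    {"slide": [0, 0, 0], "twist": 0},
    {"slide": [0, 0, 0], "twist": 0},
  ],
  claw=0,
)

```text
clock: 15.8
ee_pos: [0.5179, -0.2569, 0.0068]
tcp_rot: [[-0.792, 0.61, 0.002], [0.61, 0.792, -0.001], [-0.002, 0.001, -1.0]]
force: [-0.8, 0.5, 6.2]
width: 0.0122
```

Call:
play_rows(
  motion=[
    {"slide": [0, 0, 2], "twist": 0},
    {"slide": [0, 0, 5], "twist": 0},
    {"slide": [0.8, 4, 7], "twist": 6},
    {"slide": [1.6, 8, 7], "twist": 12},
    {"slide": [2.4, 12, 7], "twist": 18},
  ],
)

```text
clock: 16.3
ee_pos: [0.5418, -0.1355, 0.0769]
tcp_rot: [[-0.943, 0.333, 0.002], [0.333, 0.943, -0.0], [-0.002, 0.0, -1.0]]
force: [-0.5, -0.0, -0.7]
width: 0.0121
```

Call:
play_rows(
  motion=[
    {"slide": [0.8, 4, 0], "twist": 5},
    {"slide": [1.6, 8, 0], "twist": 10},
    {"slide": [2.4, 12, 0], "twist": 15},
    {"slide": [3.2, 16, 0], "twist": 19},
    {"slide": [4.4, 20, 0], "twist": 19},
  ],
)

```text
clock: 16.8
ee_pos: [0.5847, 0.0649, 0.0758]
tcp_rot: [[-1.0, 0.009, -0.001], [0.009, 1.0, 0.0], [0.001, 0.0, -1.0]]
force: [0.5, -0.5, -0.7]
width: 0.0123
```

Call:
play_rows(
  motion=[
    {"slide": [0.3, 2.2, 0], "twist": 0.3},
    {"slide": [0.3, 2.2, 0], "twist": 0.3},
    {"slide": [0.3, 2.2, -3], "twist": 0.3},
    {"slide": [0.3, 2.2, -3], "twist": 0.3},
    {"slide": [0.3, 2.2, -3], "twist": 0.3},
  ],
)

```text
clock: 17.3
ee_pos: [0.5874, 0.0841, 0.0455]
tcp_rot: [[-1.0, 0.007, -0.002], [0.007, 1.0, -0.001], [0.002, -0.001, -1.0]]
force: [-0.0, 0.7, -1.3]
width: 0.0122
```

```bash
python3 look.py t5.png
```

```text
tcp 17.35 [0.5883 0.0844 0.0463] jaw 89.61 0.012249600262598064
white [663.5 -49.6 191.3  41.5  89.3] 863
pin [688.4 -94.7]
pats in tray [ 454.9 -343.9  102.    33.2  -37.5] [ 416.3 -385.5  101.9   33.5  -38.9]
caddy bar [513.9 636.8 138.3  59.2   5.8] 473
caddy bar [253.3 478.7 166.2  18.9 -48.5] 544
```

Call:
play_rows(
  motion=[
    {"slide": [0, 0, -1.5], "twist": 0},
    {"slide": [0, 0, -2.7], "twist": 0},
    {"slide": [0, 0, -3.2], "twist": 0},
    {"slide": [0, 0, -3.35], "twist": 0},
    {"slide": [0, 0, -3.35], "twist": 0},
  ],
)

```text
clock: 17.85
ee_pos: [0.5878, 0.0853, 0.012]
tcp_rot: [[-1.0, 0.006, -0.001], [0.006, 1.0, -0.0], [0.001, -0.0, -1.0]]
force: [0.1, 0.0, -0.6]
width: 0.0123
```

Run:
```python
from h import *
s=ctrl.state();print(s['ee_pos'],s['force'])
im,d,K,T=snap('side'); cv2.imwrite('pics/s5.png',cv2.resize(im[130:300,190:390,::-1],None,fx=3.5,fy=3.5,interpolation=cv2.INTER_CUBIC))
```

```text
[0.58776475 0.08527641 0.01197503] [ 0.11291542  0.01350975 -0.58801124]
```

View pics/s5.png

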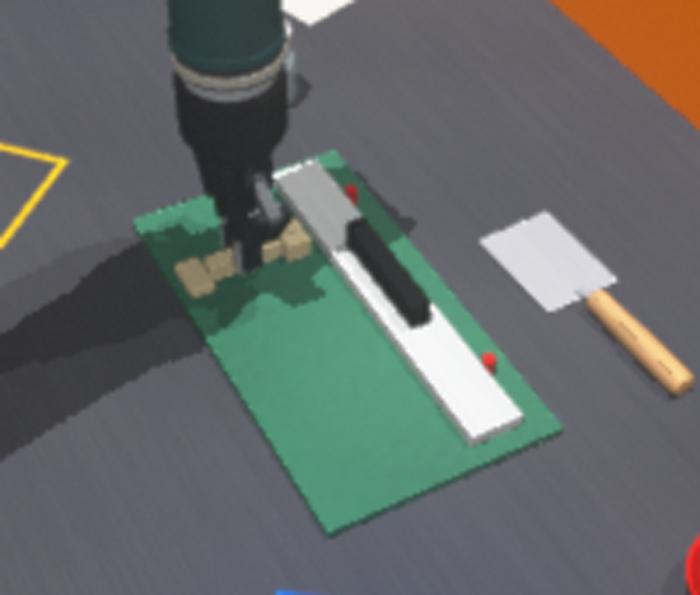

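The pattern is held square on the board with its foot near the straightedge, and a small gap remains at (312,240) in the crop. I'll slide it up gently.

Call:
play_rows(
  motion=[
    {"slide": [0.1, 0, -0.05], "twist": 0},
    {"slide": [0.2, 0, -0.05], "twist": 0},
    {"slide": [0.3, 0, -0.05], "twist": 0},
    {"slide": [0.3, 0, -0.05], "twist": 0},
    {"slide": [0.3, 0, -0.05], "twist": 0},
  ],
)

```text
clock: 18.4
ee_pos: [0.5913, 0.0855, 0.0119]
tcp_rot: [[-1.0, 0.005, 0.0], [0.005, 1.0, 0.0], [-0.0, 0.0, -1.0]]
force: [-1.4, -0.0, 3.0]
width: 0.0125
```

Call:
play_rows(
  motion=[
    {"slide": [0.1, 0, 0], "twist": 0},
    {"slide": [0.2, 0, 0], "twist": 0},
    {"slide": [0.2, 0, 0], "twist": 0},
    {"slide": [0.2, 0, 0], "twist": 0},
  ],
)

```text
clock: 18.8
ee_pos: [0.5931, 0.0855, 0.0118]
tcp_rot: [[-1.0, 0.005, -0.0], [0.005, 1.0, 0.0], [0.0, 0.0, -1.0]]
force: [-3.4, 0.4, 4.1]
width: 0.0121
```

Call:
play_rows(
  motion=[
    {"slide": [0.1, 0, 0], "twist": 0},
    {"slide": [0.2, 0, 0], "twist": 0},
    {"slide": [0.2, 0, 0], "twist": 0},
    {"slide": [0.2, 0, 0], "twist": 0},
  ],
)

```text
clock: 19.2
ee_pos: [0.5951, 0.0855, 0.0118]
tcp_rot: [[-1.0, 0.005, -0.0], [0.005, 1.0, 0.0], [0.0, 0.0, -1.0]]
force: [-3.6, 0.3, 4.1]
width: 0.012
```

Call:
play_rows(
  motion=[
    {"slide": [0.1, 0, 0], "twist": 0},
    {"slide": [0.2, 0, 0], "twist": 0},
    {"slide": [0.2, 0, 0], "twist": 0},
    {"slide": [0.2, 0, 0], "twist": 0},
  ],
)

```text
clock: 19.6
ee_pos: [0.5965, 0.0855, 0.0118]
tcp_rot: [[-1.0, 0.005, -0.001], [0.005, 1.0, -0.0], [0.001, -0.0, -1.0]]
force: [-4.5, 0.4, 6.9]
width: 0.0122
```

Call:
play_rows(
  motion=[
    {"slide": [0, 0, 0], "twist": 0},
    {"slide": [0, 0, 0], "twist": 0},
    {"slide": [0, 0, 2], "twist": 0},
    {"slide": [0, 0, 5], "twist": 0},
    {"slide": [-1, -3, 8], "twist": 0},
  ],
  claw=0.35,
)

```text
clock: 20.1
ee_pos: [0.5884, 0.06, 0.0923]
tcp_rot: [[-1.0, -0.001, 0.002], [-0.001, 1.0, 0.003], [-0.002, 0.003, -1.0]]
force: [1.2, 0.1, 0.8]
width: 0.0303
```

Call:
play_rows(
  motion=[
    {"slide": [-1.5, -4.5, 0], "twist": -6},
    {"slide": [-3, -9, 0], "twist": -12},
    {"slide": [-4.5, -13.5, 0], "twist": -18},
    {"slide": [-6, -18, 0], "twist": -24},
    {"slide": [-7.5, -22.5, 0], "twist": -30},
  ],
)

```text
clock: 20.6
ee_pos: [0.512, -0.1716, 0.092]
tcp_rot: [[-0.861, 0.508, 0.002], [0.508, 0.861, -0.001], [-0.002, 0.0, -1.0]]
force: [0.5, -0.7, -0.4]
width: 0.0301
```

Call:
play_rows(
  motion=[
    {"slide": [-1.5, -4.5, 0], "twist": -4},
    {"slide": [-3, -9, 0], "twist": -7.2},
    {"slide": [-4.5, -13.5, 0], "twist": -7.2},
    {"slide": [-5.6, -17.4, 0], "twist": -7.2},
    {"slide": [-5.6, -17.4, 0], "twist": -7.2},
  ],
)

```text
clock: 21.1
ee_pos: [0.4532, -0.3514, 0.0923]
tcp_rot: [[-0.787, 0.617, 0.001], [0.617, 0.787, -0.006], [-0.004, -0.004, -1.0]]
force: [0.1, 0.1, -0.3]
width: 0.0295
```

Call:
play_rows(
  motion=[
    {"slide": [0, 0, 0], "twist": 0},
    {"slide": [0, 0, 0], "twist": 0},
  ],
)

```text
clock: 21.3
ee_pos: [0.4569, -0.3423, 0.0916]
tcp_rot: [[-0.794, 0.608, 0.0], [0.608, 0.794, 0.001], [0.0, 0.001, -1.0]]
force: [-0.6, 0.1, 0.5]
width: 0.03
```

```bash
cat >> look.py <<'E'
    m=(H<40)&(V>150)&(S>15)&(S<130)&(u>195)&(u<355)&(v>180)&(v<240)
    for c in comps(m,60): print('pattern on board',rect(c,.022,K,T),c.sum())
    for c in comps((H>18)&(H<32)&(S>150)&(v<330)&(v>220)&(u<230),50): print('bay',rect(c,0,K,T))
E
python3 look.py t6.png
```

```text
tcp 21.35 [ 0.4571 -0.3419  0.0916] jaw 52.63 0.02997172759429675
white [627.    4.  299.5 115.5 -89.7] 1636
white [554.3  83.5  31.2  13.2 -89.7] 70
pin [690.1 105.3]
pin [688.4 -94.7]
pats in tray [ 440.6 -332.    65.5   33.   -35.5]
caddy bar [513.9 636.8 138.3  59.2   5.8] 470
caddy bar [253.5 478.5 166.9  18.9 -48.5] 548
pattern on board [609.9  83.   66.9  29.    0.8] 101
bay [412.8 301.5 182.  112.3 -48.2]
```

View pics/t6.png

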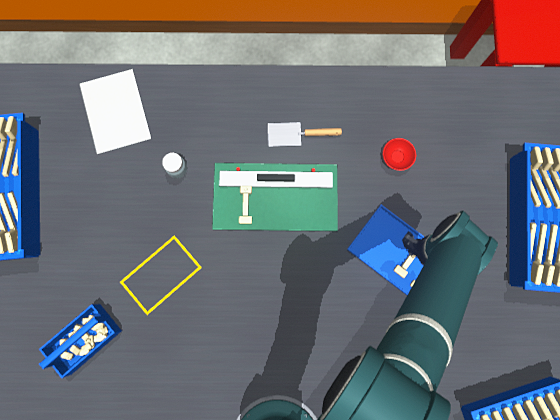

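The first pattern is butted at (246,188) and square to the straightedge. Now the second.

Call:
play_rows(
  motion=[
    {"slide": [-0.2, -0.2, -3], "twist": 0},
    {"slide": [-0.2, -0.2, -6], "twist": 0},
    {"slide": [-0.2, -0.2, -7.8], "twist": 0},
    {"slide": [-0.2, -0.2, -8.5], "twist": 0},
    {"slide": [-0.2, -0.2, -8.5], "twist": 0},
  ],
)

```text
clock: 21.85
ee_pos: [0.4543, -0.3442, 0.006]
tcp_rot: [[-0.794, 0.607, -0.001], [0.607, 0.794, 0.001], [0.002, 0.0, -1.0]]
force: [0.6, 0.5, 0.2]
width: 0.0297
```

Call:
play_rows(
  motion=[
    {"slide": [0, 0, 0], "twist": 0},
    {"slide": [0, 0, 0], "twist": 0},
    {"slide": [0, 0, 0], "twist": 0},
    {"slide": [0, 0, 0], "twist": 0},
  ],
  claw=0,
)

```text
clock: 22.25
ee_pos: [0.455, -0.3459, 0.0079]
tcp_rot: [[-0.793, 0.609, 0.002], [0.609, 0.793, -0.001], [-0.002, 0.001, -1.0]]
force: [0.5, 0.6, 7.4]
width: 0.0124
```

Call:
play_rows(
  motion=[
    {"slide": [0, 0, 2], "twist": 0},
    {"slide": [0, 0, 5], "twist": 0},
    {"slide": [1.4, 3.6, 7], "twist": 6},
    {"slide": [2.8, 7.2, 7], "twist": 12},
    {"slide": [4.2, 10.8, 7], "twist": 18},
  ],
)

```text
clock: 22.75
ee_pos: [0.497, -0.2368, 0.0779]
tcp_rot: [[-0.944, 0.331, 0.002], [0.331, 0.944, -0.001], [-0.002, -0.0, -1.0]]
force: [1.3, -0.1, -1.1]
width: 0.012
```

Call:
play_rows(
  motion=[
    {"slide": [1.4, 4, 0], "twist": 5},
    {"slide": [2.8, 8, 0], "twist": 10},
    {"slide": [4.2, 12, 0], "twist": 15},
    {"slide": [5.6, 16, 0], "twist": 19.2},
    {"slide": [7, 20, 0], "twist": 19.2},
  ],
)

```text
clock: 23.25
ee_pos: [0.5665, -0.0362, 0.077]
tcp_rot: [[-1.0, 0.004, 0.0], [0.004, 1.0, 0.0], [-0.0, 0.0, -1.0]]
force: [1.4, -0.8, -0.4]
width: 0.0124
```

Call:
play_rows(
  motion=[
    {"slide": [2.3, 4.3, 0], "twist": 0},
    {"slide": [2.3, 4.3, 0], "twist": 0},
    {"slide": [2.3, 4.3, -3], "twist": 0},
    {"slide": [2.3, 4.3, -5], "twist": 0},
    {"slide": [2.3, 4.3, -5], "twist": 0},
  ],
)

```text
clock: 23.75
ee_pos: [0.5867, 0.0052, 0.0242]
tcp_rot: [[-1.0, 0.005, -0.006], [0.005, 1.0, -0.001], [0.006, -0.001, -1.0]]
force: [-0.5, 0.2, -0.1]
width: 0.0122
```

Call:
play_rows(
  motion=[
    {"slide": [0, 0, 0], "twist": 0},
    {"slide": [0, 0, 0], "twist": 0},
    {"slide": [0, 0, 0], "twist": 0},
  ],
)

```text
clock: 24.05
ee_pos: [0.59, 0.0053, 0.0281]
tcp_rot: [[-1.0, 0.006, 0.002], [0.006, 1.0, 0.0], [-0.002, 0.0, -1.0]]
force: [1.4, -0.5, -0.3]
width: 0.0118
```

Call:
play_rows(
  motion=[
    {"slide": [0, 0, -0.8], "twist": 0},
    {"slide": [0, 0, -1.4], "twist": 0},
    {"slide": [0, 0, -1.55], "twist": 0},
    {"slide": [0, 0, -1.55], "twist": 0},
    {"slide": [0, 0, -1.55], "twist": 0},
  ],
)

```text
clock: 24.55
ee_pos: [0.5894, 0.0055, 0.0129]
tcp_rot: [[-1.0, 0.006, 0.0], [0.006, 1.0, 0.0], [-0.0, 0.0, -1.0]]
force: [-5.0, -0.1, 15.8]
width: 0.0122
```

Call:
play_rows(
  motion=[
    {"slide": [0.1, 0, -0.05], "twist": 0},
    {"slide": [0.2, 0, -0.05], "twist": 0},
    {"slide": [0.3, 0, -0.05], "twist": 0},
    {"slide": [0.3, 0, -0.05], "twist": 0},
  ],
)

```text
clock: 24.95
ee_pos: [0.5894, 0.0054, 0.0128]
tcp_rot: [[-1.0, 0.006, -0.006], [0.006, 1.0, 0.001], [0.006, 0.001, -1.0]]
force: [-14.4, -0.2, 29.3]
width: 0.0124
```

Call:
play_rows(
  motion=[
    {"slide": [0.1, 0, 0], "twist": 0},
    {"slide": [0.2, 0, 0], "twist": 0},
    {"slide": [0.2, 0, 0], "twist": 0},
  ],
)

```text
clock: 25.25
ee_pos: [0.5894, 0.0055, 0.0128]
tcp_rot: [[-1.0, 0.005, -0.01], [0.005, 1.0, 0.001], [0.01, 0.001, -1.0]]
force: [-19.7, 0.7, 34.0]
width: 0.0123
```

Call:
play_rows(
  motion=[
    {"slide": [-0.3, 0, 0.15], "twist": 0},
    {"slide": [-0.5, 0, 0.3], "twist": 0},
    {"slide": [-0.5, 0, 0.3], "twist": 0},
    {"slide": [-0.5, 0, 0.3], "twist": 0},
  ],
)

```text
clock: 25.65
ee_pos: [0.5892, 0.0054, 0.0133]
tcp_rot: [[-1.0, 0.005, -0.0], [0.005, 1.0, -0.0], [0.0, -0.0, -1.0]]
force: [0.3, -0.5, -0.5]
width: 0.0124
```

Run:
```python
from h import *
s=ctrl.state();print(s['ee_pos'],s['force'])
im,d,K,T=snap('side'); cv2.imwrite('pics/s7.png',cv2.resize(im[130:300,190:390,::-1],None,fx=3.5,fy=3.5,interpolation=cv2.INTER_CUBIC))
```

```text
[0.58918643 0.00542704 0.01334771] [ 0.33737579 -0.53669267 -0.54082349]
```

View pics/s7.png

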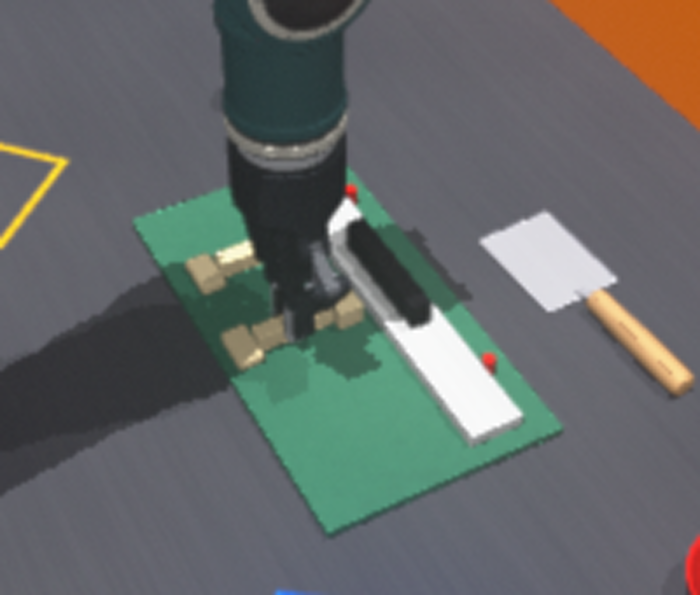

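The second pattern is square, with a gap of about 6 mm to the straightedge at (365,300). I had pressed down too hard, so this time I'll slide with no down-force.

Call:
play_rows(
  motion=[
    {"slide": [0.15, 0, 0], "twist": 0},
    {"slide": [0.3, 0, 0], "twist": 0},
    {"slide": [0.4, 0, 0], "twist": 0},
    {"slide": [0.4, 0, 0], "twist": 0},
  ],
)

```text
clock: 26.1
ee_pos: [0.5934, 0.0054, 0.0137]
tcp_rot: [[-1.0, 0.005, 0.0], [0.005, 1.0, -0.0], [-0.0, -0.0, -1.0]]
force: [0.2, -0.3, -0.6]
width: 0.0126
```

Call:
play_rows(
  motion=[
    {"slide": [0.1, 0, 0], "twist": 0},
    {"slide": [0.2, 0, 0], "twist": 0},
    {"slide": [0.2, 0, 0], "twist": 0},
  ],
)

```text
clock: 26.4
ee_pos: [0.5954, 0.0055, 0.0138]
tcp_rot: [[-1.0, 0.005, 0.0], [0.005, 1.0, 0.0], [-0.0, 0.0, -1.0]]
force: [0.1, -0.1, -0.9]
width: 0.0118
```

Call:
play_rows(
  motion=[
    {"slide": [0.1, 0, 0], "twist": 0},
    {"slide": [0.15, 0, 0], "twist": 0},
    {"slide": [0.15, 0, 0], "twist": 0},
  ],
)

```text
clock: 26.7
ee_pos: [0.5965, 0.0055, 0.0137]
tcp_rot: [[-1.0, 0.005, -0.0], [0.005, 1.0, 0.0], [0.0, 0.0, -1.0]]
force: [-0.1, -0.9, -0.8]
width: 0.0121
```

Call:
play_rows(
  motion=[
    {"slide": [0.1, 0, 0], "twist": 0},
    {"slide": [0.15, 0, 0], "twist": 0},
    {"slide": [0.15, 0, 0], "twist": 0},
  ],
)

```text
clock: 27.0
ee_pos: [0.5965, 0.0055, 0.0134]
tcp_rot: [[-1.0, 0.006, -0.003], [0.006, 1.0, 0.0], [0.003, 0.0, -1.0]]
force: [-5.2, 0.1, 2.7]
width: 0.012
```

Call:
play_rows(
  motion=[
    {"slide": [0.1, 0, 0], "twist": 0},
    {"slide": [0.1, 0, 0], "twist": 0},
    {"slide": [0.1, 0, 0], "twist": 0},
  ],
)

```text
clock: 27.3
ee_pos: [0.5966, 0.0055, 0.0132]
tcp_rot: [[-1.0, 0.006, -0.005], [0.006, 1.0, 0.0], [0.005, 0.0, -1.0]]
force: [-7.6, -0.5, 2.7]
width: 0.012
```

Call:
play_rows(
  motion=[
    {"slide": [-0.2, 0, -0.05], "twist": 0},
    {"slide": [-0.2, 0, -0.05], "twist": 0},
  ],
)

```text
clock: 27.5
ee_pos: [0.5966, 0.0055, 0.0131]
tcp_rot: [[-1.0, 0.005, -0.001], [0.005, 1.0, 0.0], [0.001, 0.0, -1.0]]
force: [-3.2, -0.3, 0.9]
width: 0.012
```

Call:
play_rows(
  motion=[
    {"slide": [0, 0, 0], "twist": 0},
    {"slide": [0, 0, 0], "twist": 0},
    {"slide": [0, 0, 2], "twist": 0},
    {"slide": [0, 0, 5], "twist": 0},
    {"slide": [-1, -3, 8], "twist": 0},
  ],
  claw=0.35,
)

```text
clock: 28.0
ee_pos: [0.589, -0.0198, 0.0943]
tcp_rot: [[-1.0, -0.002, 0.003], [-0.002, 1.0, 0.003], [-0.003, 0.003, -1.0]]
force: [1.6, 0.5, 0.0]
width: 0.0299
```

Call:
play_rows(
  motion=[
    {"slide": [-1.8, -4, 0], "twist": -6},
    {"slide": [-3.6, -8, 0], "twist": -12},
    {"slide": [-5.4, -12, 0], "twist": -18},
    {"slide": [-7.2, -16, 0], "twist": -24},
    {"slide": [-9, -20, 0], "twist": -30},
  ],
)

```text
clock: 28.5
ee_pos: [0.4973, -0.2265, 0.094]
tcp_rot: [[-0.861, 0.508, 0.003], [0.508, 0.861, -0.001], [-0.003, 0.0, -1.0]]
force: [1.0, -0.2, 0.0]
width: 0.0301
```

Call:
play_rows(
  motion=[
    {"slide": [-1.8, -4, 0], "twist": -4},
    {"slide": [-3.6, -8, 0], "twist": -8},
    {"slide": [-5.4, -12, 0], "twist": -8},
    {"slide": [-7.9, -16.1, 0], "twist": -8},
    {"slide": [-7.9, -16.1, 0], "twist": -8},
  ],
)

```text
clock: 29.0
ee_pos: [0.4134, -0.3937, 0.0943]
tcp_rot: [[-0.778, 0.629, -0.0], [0.629, 0.778, -0.006], [-0.004, -0.005, -1.0]]
force: [-0.7, -0.2, -1.1]
width: 0.0298
```

Call:
play_rows(
  motion=[
    {"slide": [0, 0, 0], "twist": 0},
    {"slide": [0, 0, 0], "twist": 0},
    {"slide": [0, 0, 0], "twist": 0},
  ],
)

```text
clock: 29.3
ee_pos: [0.4196, -0.3841, 0.0933]
tcp_rot: [[-0.786, 0.618, 0.001], [0.618, 0.786, 0.0], [-0.0, 0.001, -1.0]]
force: [0.0, 0.1, -0.2]
width: 0.0295
```

```bash
python3 look.py t8.png
```

```text
tcp 29.35 [ 0.4195 -0.3841  0.0933] jaw 51.86 0.030233172852925226
white [625.7   4.  299.5 118.3 -89.7] 1805
white [554.3  83.5  31.2  13.2 -89.7] 70
white [553.6   4.1  30.2  17.6  84.5] 80
pin [690.1 105.3]
pin [688.4 -94.7]
pats in tray [ 399.1 -375.6   65.1   31.8  -46.5]
caddy bar [513.9 636.8 138.3  59.2   5.8] 463
caddy bar [234.5 516.  167.3  19.3 -48.1] 550
pattern on board [608.6  83.   69.5  29.    0.8] 116
pattern on board [5.997e+02 4.100e+00 8.800e+01 2.870e+01 2.000e-01] 147
pattern on board [555.3  83.3  31.5  21.1 -89.7] 62
bay [412.8 301.5 182.  112.3 -48.2]
```

View pics/t8.png

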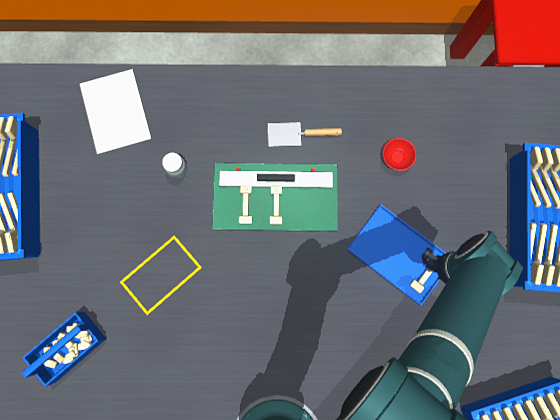

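Two patterns are butted, at (246,190) and (276,190). The caddy has been knocked to about (234,516), seen at (63,348), and is still upright. Now the third pattern.

Call:
play_rows(
  motion=[
    {"slide": [-0.3, -0.1, -3], "twist": 0},
    {"slide": [-0.3, -0.1, -6], "twist": 0},
    {"slide": [-0.3, -0.1, -7.8], "twist": 0},
    {"slide": [-0.3, -0.1, -8.6], "twist": 0},
    {"slide": [-0.3, -0.1, -8.6], "twist": 0},
  ],
)

```text
clock: 29.85
ee_pos: [0.4152, -0.3855, 0.0064]
tcp_rot: [[-0.785, 0.619, -0.001], [0.619, 0.785, 0.001], [0.002, 0.0, -1.0]]
force: [0.3, 0.2, 0.7]
width: 0.0299
```

Call:
play_rows(
  motion=[
    {"slide": [0, 0, 0], "twist": 0},
    {"slide": [0, 0, 0], "twist": 0},
    {"slide": [0, 0, 0], "twist": 0},
    {"slide": [0, 0, 0], "twist": 0},
  ],
  claw=0,
)

```text
clock: 30.25
ee_pos: [0.4159, -0.387, 0.0084]
tcp_rot: [[-0.785, 0.62, 0.002], [0.62, 0.785, -0.001], [-0.002, 0.0, -1.0]]
force: [0.5, 1.1, 4.7]
width: 0.0124
```

Call:
play_rows(
  motion=[
    {"slide": [0, 0, 2], "twist": 0},
    {"slide": [0, 0, 5], "twist": 0},
    {"slide": [2, 3.5, 7], "twist": 6},
    {"slide": [4, 7, 7], "twist": 12},
    {"slide": [6, 10.5, 7], "twist": 18},
  ],
)

```text
clock: 30.75
ee_pos: [0.4761, -0.2808, 0.0785]
tcp_rot: [[-0.939, 0.344, 0.002], [0.344, 0.939, -0.001], [-0.002, -0.0, -1.0]]
force: [0.8, 0.7, -0.6]
width: 0.0121
```

Call:
play_rows(
  motion=[
    {"slide": [2, 3.6, 0], "twist": 5},
    {"slide": [4, 7.2, 0], "twist": 10},
    {"slide": [6, 10.8, 0], "twist": 15},
    {"slide": [8, 14.4, 0], "twist": 19.9},
    {"slide": [10, 18, 0], "twist": 19.9},
  ],
)

```text
clock: 31.25
ee_pos: [0.5757, -0.1002, 0.0776]
tcp_rot: [[-1.0, 0.006, 0.0], [0.006, 1.0, 0.0], [-0.0, 0.0, -1.0]]
force: [0.6, -0.0, -1.2]
width: 0.0117
```

Call:
play_rows(
  motion=[
    {"slide": [1.3, 2.7, 0], "twist": 0},
    {"slide": [1.3, 2.7, 0], "twist": 0},
    {"slide": [1.3, 2.7, -3], "twist": 0},
    {"slide": [1.3, 2.7, -5], "twist": 0},
    {"slide": [1.3, 2.7, -5], "twist": 0},
  ],
)

```text
clock: 31.75
ee_pos: [0.5854, -0.0752, 0.0247]
tcp_rot: [[-1.0, 0.008, -0.006], [0.008, 1.0, -0.0], [0.006, -0.0, -1.0]]
force: [-1.0, -0.1, -0.2]
width: 0.0122
```

Call:
play_rows(
  motion=[
    {"slide": [0, 0, 0], "twist": 0},
    {"slide": [0, 0, 0], "twist": 0},
    {"slide": [0, 0, 0], "twist": 0},
  ],
)

```text
clock: 32.05
ee_pos: [0.589, -0.0749, 0.0286]
tcp_rot: [[-1.0, 0.008, 0.002], [0.008, 1.0, -0.0], [-0.002, -0.0, -1.0]]
force: [0.3, 0.2, -0.1]
width: 0.0121
```

Call:
play_rows(
  motion=[
    {"slide": [0, 0, -0.8], "twist": 0},
    {"slide": [0, 0, -1.3], "twist": 0},
    {"slide": [0, 0, -1.45], "twist": 0},
    {"slide": [0, 0, -1.45], "twist": 0},
    {"slide": [0, 0, -1.45], "twist": 0},
  ],
)

```text
clock: 32.55
ee_pos: [0.5881, -0.0745, 0.0134]
tcp_rot: [[-1.0, 0.007, -0.0], [0.007, 1.0, 0.0], [0.0, 0.0, -1.0]]
force: [-3.2, 0.5, 7.2]
width: 0.0119
```

Call:
play_rows(
  motion=[
    {"slide": [0.15, 0, 0], "twist": 0},
    {"slide": [0.3, 0, 0], "twist": 0},
    {"slide": [0.4, 0, 0], "twist": 0},
    {"slide": [0.4, 0, 0], "twist": 0},
  ],
)

```text
clock: 32.95
ee_pos: [0.5881, -0.0745, 0.0133]
tcp_rot: [[-1.0, 0.007, -0.009], [0.007, 1.0, 0.001], [0.009, 0.001, -1.0]]
force: [-13.1, 1.4, 18.8]
width: 0.0119
```

Call:
play_rows(
  motion=[
    {"slide": [0.1, 0, 0], "twist": 0},
    {"slide": [0.2, 0, 0], "twist": 0},
    {"slide": [0.2, 0, 0], "twist": 0},
  ],
)

```text
clock: 33.25
ee_pos: [0.5902, -0.0747, 0.0133]
tcp_rot: [[-1.0, 0.008, -0.008], [0.008, 1.0, 0.001], [0.008, 0.001, -1.0]]
force: [-10.5, -0.4, 15.2]
width: 0.012
```

Call:
play_rows(
  motion=[
    {"slide": [-0.1, 0, 0.15], "twist": 0},
    {"slide": [-0.1, 0, 0.15], "twist": 0},
    {"slide": [-0.1, 0, 0.15], "twist": 0},
  ],
)

```text
clock: 33.55
ee_pos: [0.5933, -0.0745, 0.014]
tcp_rot: [[-1.0, 0.007, 0.0], [0.007, 1.0, 0.0], [-0.0, 0.0, -1.0]]
force: [0.3, 0.1, -0.6]
width: 0.0119
```

Call:
play_rows(
  motion=[
    {"slide": [0.1, 0, 0], "twist": 0},
    {"slide": [0.2, 0, 0], "twist": 0},
    {"slide": [0.2, 0, 0], "twist": 0},
  ],
)

```text
clock: 33.85
ee_pos: [0.5953, -0.0745, 0.0141]
tcp_rot: [[-1.0, 0.007, -0.0], [0.007, 1.0, 0.0], [0.0, 0.0, -1.0]]
force: [-0.6, -0.7, -1.8]
width: 0.0124
```

Call:
play_rows(
  motion=[
    {"slide": [0.1, 0, 0], "twist": 0},
    {"slide": [0.15, 0, 0], "twist": 0},
    {"slide": [0.15, 0, 0], "twist": 0},
  ],
)

```text
clock: 34.15
ee_pos: [0.5955, -0.0745, 0.014]
tcp_rot: [[-1.0, 0.007, -0.002], [0.007, 1.0, 0.0], [0.002, 0.0, -1.0]]
force: [-3.6, 0.7, 1.5]
width: 0.0121
```

Call:
play_rows(
  motion=[
    {"slide": [-0.1, 0, -0.05], "twist": 0},
    {"slide": [-0.1, 0, -0.05], "twist": 0},
  ],
)

```text
clock: 34.35
ee_pos: [0.5955, -0.0745, 0.0137]
tcp_rot: [[-1.0, 0.007, -0.0], [0.007, 1.0, 0.0], [0.0, 0.0, -1.0]]
force: [-3.1, -0.2, 0.4]
width: 0.0119
```

Call:
play_rows(
  motion=[
    {"slide": [0, 0, 0], "twist": 0},
    {"slide": [0, 0, 0], "twist": 0},
    {"slide": [0, 0, 2], "twist": 0},
    {"slide": [0, 0, 6], "twist": 0},
    {"slide": [0, 0, 10], "twist": 0},
  ],
  claw=0.35,
)

```text
clock: 34.85
ee_pos: [0.5958, -0.0746, 0.1146]
tcp_rot: [[-1.0, 0.007, -0.0], [0.007, 1.0, -0.0], [0.0, -0.0, -1.0]]
force: [1.7, 0.5, 0.7]
width: 0.0294
```

Call:
play_rows(
  motion=[
    {"slide": [-2.2, 3.6, 2], "twist": -5},
    {"slide": [-4.4, 7.2, 4], "twist": -10},
    {"slide": [-6.6, 10.8, 6], "twist": -15},
    {"slide": [-9, 15, 6], "twist": -20},
    {"slide": [-11.4, 19, 6], "twist": -25},
  ],
  claw=1,
)

```text
clock: 35.35
ee_pos: [0.4819, 0.1174, 0.1752]
tcp_rot: [[-0.902, 0.433, 0.004], [0.433, 0.902, 0.002], [-0.003, 0.003, -1.0]]
force: [-0.8, 1.1, -0.8]
width: 0.0851
```

Call:
play_rows(
  motion=[
    {"slide": [-2.2, 3.8, 0], "twist": -5},
    {"slide": [-4.4, 7.6, 0], "twist": -10},
    {"slide": [-6.6, 11.4, 0], "twist": -15},
    {"slide": [-9, 15.2, 0], "twist": -20},
    {"slide": [-11.4, 19, 0], "twist": -22.7},
  ],
)

```text
clock: 35.85
ee_pos: [0.3672, 0.3075, 0.1745]
tcp_rot: [[-0.665, 0.746, 0.002], [0.746, 0.665, 0.002], [0.0, 0.003, -1.0]]
force: [1.7, 0.7, 0.4]
width: 0.0854
```

```bash
python3 look.py t9.png
```

```text
tcp 35.9 [0.3623 0.3146 0.1745] jaw 42.22 0.08530683763307406
white [616.    5.2 299.3 138.4  89.1] 2053
white [554.3  84.7  28.7  13.2 -89.7] 67
white [553.8   4.1  30.2  17.3  84.5] 79
pin [690.1 105.3]
pin [688.4 -94.7]
pats in tray
caddy bar [513.9 636.8 138.3  59.2   5.8] 468
caddy bar [223.1 527.7 134.7  20.6 -48.1] 456
pattern on board [607.3  83.   72.2  29.    0.8] 127
pattern on board [5.983e+02 4.100e+00 9.060e+01 2.870e+01 2.000e-01] 168
pattern on board [ 5.921e+02 -7.580e+01  9.870e+01  3.130e+01 -1.000e-01] 141
pattern on board [555.3  83.3  31.5  21.1 -89.7] 69
bay [422.2 291.1 154.1 112.3 -48.2]
```

View pics/t9.png

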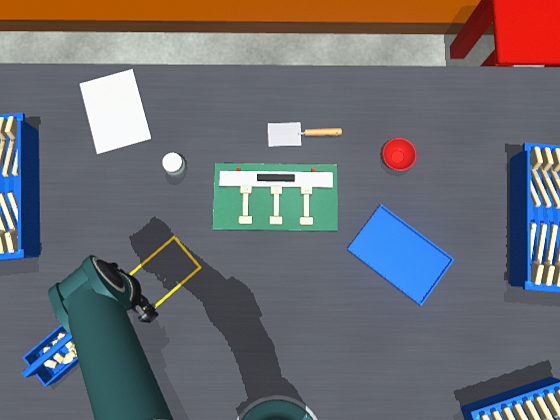

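All three patterns are butted, at (246,188), (276,188) and (306,188), and the tray is empty. Now for the caddy.

Call:
play_rows(
  motion=[
    {"slide": [-2.5, 4, 0], "twist": 0},
    {"slide": [-5, 8, 0], "twist": 0},
    {"slide": [-7.5, 12, 0], "twist": 0},
    {"slide": [-10, 16, 0], "twist": 0},
    {"slide": [-12.8, 20.1, 0], "twist": 0},
  ],
)

```text
clock: 36.4
ee_pos: [0.2395, 0.5084, 0.1744]
tcp_rot: [[-0.667, 0.745, 0.001], [0.745, 0.667, 0.002], [0.001, 0.002, -1.0]]
force: [0.4, 0.9, -0.2]
width: 0.0854
```

Call:
play_rows(
  motion=[
    {"slide": [0, 0, 0], "twist": 0},
    {"slide": [0, 0, 0], "twist": 0},
    {"slide": [0, 0, 0], "twist": 0},
    {"slide": [0, 0, 0], "twist": 0},
  ],
)

```text
clock: 36.8
ee_pos: [0.2412, 0.5053, 0.1739]
tcp_rot: [[-0.666, 0.746, 0.001], [0.746, 0.666, -0.0], [-0.001, 0.0, -1.0]]
force: [0.6, -0.3, -0.4]
width: 0.0854
```

Call:
play_rows(
  motion=[
    {"slide": [-0.7, 1.1, -2.5], "twist": 0},
    {"slide": [-0.7, 1.1, -5], "twist": 0},
    {"slide": [-0.7, 1.1, -7.5], "twist": 0},
    {"slide": [-0.7, 1.1, -8.9], "twist": 0},
    {"slide": [-0.7, 1.1, -8.9], "twist": 0},
  ],
)

```text
clock: 37.3
ee_pos: [0.233, 0.5156, 0.0831]
tcp_rot: [[-0.667, 0.745, -0.001], [0.745, 0.667, -0.004], [-0.002, -0.003, -1.0]]
force: [0.4, -0.1, 1.3]
width: 0.0856
```

Call:
play_rows(
  motion=[
    {"slide": [0, 0, 0], "twist": 0},
    {"slide": [0, 0, 0], "twist": 0},
    {"slide": [0, 0, 0], "twist": 0},
    {"slide": [0, 0, 0], "twist": 0},
    {"slide": [0, 0, 0], "twist": 0},
  ],
  claw=0,
)

```text
clock: 37.8
ee_pos: [0.2334, 0.5185, 0.0857]
tcp_rot: [[-0.668, 0.745, 0.001], [0.745, 0.668, 0.003], [0.001, 0.003, -1.0]]
force: [0.5, 0.3, -2.3]
width: 0.0149
```

Call:
play_rows(
  motion=[
    {"slide": [0, 0, 0], "twist": 0},
    {"slide": [0, 0, 0], "twist": 0},
    {"slide": [0, 0, 0], "twist": 0},
  ],
)

```text
clock: 38.1
ee_pos: [0.2332, 0.5182, 0.0853]
tcp_rot: [[-0.668, 0.745, 0.001], [0.745, 0.668, 0.002], [0.001, 0.002, -1.0]]
force: [2.9, 1.6, 1.9]
width: 0.0152
```

Call:
play_rows(
  motion=[
    {"slide": [0, 0, 1], "twist": 0},
    {"slide": [0, 0, 2.5], "twist": 0},
    {"slide": [2, -2.4, 3], "twist": 0},
    {"slide": [4.5, -5.4, 3], "twist": 0},
    {"slide": [7, -8.4, 3], "twist": 0},
  ],
)

```text
clock: 38.6
ee_pos: [0.3025, 0.4324, 0.1156]
tcp_rot: [[-0.669, 0.743, -0.0], [0.743, 0.669, -0.0], [0.0, -0.001, -1.0]]
force: [0.7, 0.5, -4.0]
width: 0.0148
```

Call:
play_rows(
  motion=[
    {"slide": [2.5, -3, 0], "twist": 0},
    {"slide": [5, -6, 0], "twist": 0},
    {"slide": [7.5, -9, 0], "twist": 0},
    {"slide": [9.5, -11.5, 0], "twist": 0},
    {"slide": [10.9, -13.1, 0], "twist": 0},
  ],
)

```text
clock: 39.1
ee_pos: [0.4126, 0.2996, 0.1154]
tcp_rot: [[-0.666, 0.746, -0.0], [0.746, 0.666, -0.001], [-0.001, -0.001, -1.0]]
force: [0.0, 0.9, -4.3]
width: 0.0149
```

Call:
play_rows(
  motion=[
    {"slide": [0, 0, 0], "twist": 0},
    {"slide": [0, 0, 0], "twist": 0},
    {"slide": [0, 0, 0], "twist": 0},
    {"slide": [0, 0, 0], "twist": 0},
  ],
)

```text
clock: 39.5
ee_pos: [0.4107, 0.3034, 0.1149]
tcp_rot: [[-0.669, 0.743, -0.001], [0.743, 0.669, 0.0], [0.001, -0.0, -1.0]]
force: [0.3, 0.5, -3.6]
width: 0.0147
```

Call:
play_rows(
  motion=[
    {"slide": [0.1, 0, -1], "twist": 0},
    {"slide": [0.1, 0, -2], "twist": 0},
    {"slide": [0.1, 0, -2.7], "twist": 0},
    {"slide": [0.1, 0, -2.95], "twist": 0},
    {"slide": [0.1, 0, -2.95], "twist": 0},
  ],
)

```text
clock: 40.0
ee_pos: [0.4122, 0.3023, 0.085]
tcp_rot: [[-0.668, 0.744, -0.001], [0.744, 0.668, -0.001], [0.0, -0.002, -1.0]]
force: [-1.4, -0.9, -0.8]
width: 0.015
```

Call:
play_rows(
  motion=[
    {"slide": [0, 0, -0.05], "twist": 0},
    {"slide": [0, 0, -0.05], "twist": 0},
  ],
)

```text
clock: 40.2
ee_pos: [0.4123, 0.3024, 0.0849]
tcp_rot: [[-0.668, 0.744, -0.001], [0.744, 0.668, -0.0], [0.0, -0.001, -1.0]]
force: [-1.3, -0.3, -0.2]
width: 0.0152
```

Call:
play_rows(
  motion=[
    {"slide": [0, 0, 0], "twist": 0},
    {"slide": [0, 0, 0], "twist": 0},
    {"slide": [0, 0, 1], "twist": 0},
    {"slide": [0, 0, 5], "twist": 0},
    {"slide": [0, 0, 10], "twist": 0},
  ],
  claw=1,
)

```text
clock: 40.7
ee_pos: [0.4118, 0.3015, 0.185]
tcp_rot: [[-0.668, 0.745, -0.003], [0.745, 0.668, -0.003], [-0.0, -0.004, -1.0]]
force: [0.0, 0.9, -0.2]
width: 0.0848
```

Call:
play_rows(
  motion=[
    {"slide": [-3, 4, 0], "twist": 0},
    {"slide": [-6, 8, 0], "twist": 0},
    {"slide": [-9, 12, 0], "twist": 0},
    {"slide": [-12, 16, 0], "twist": 0},
    {"slide": [-15, 20, 0], "twist": 0},
  ],
)

```text
clock: 41.2
ee_pos: [0.2617, 0.5041, 0.186]
tcp_rot: [[-0.667, 0.745, 0.001], [0.745, 0.667, 0.002], [0.0, 0.002, -1.0]]
force: [0.3, 0.5, -0.3]
width: 0.085
```

Call:
play_rows(
  motion=[
    {"slide": [-2, 4, 0], "twist": 0},
    {"slide": [-4, 8, 0], "twist": 0},
    {"slide": [-4, 8, 0], "twist": 0},
    {"slide": [-4, 8, 0], "twist": 0},
  ],
)

```text
clock: 41.6
ee_pos: [0.2218, 0.5831, 0.185]
tcp_rot: [[-0.669, 0.743, 0.0], [0.743, 0.669, 0.0], [-0.0, 0.0, -1.0]]
force: [0.8, -0.7, -0.3]
width: 0.0856
```

```bash
python3 look.py t10.png
```

```text
tcp 41.65 [0.2231 0.582  0.1851] jaw 41.88 0.08520356285101705
white [625.1   4.9 299.3 119.7  89.3] 1964
white [554.3  83.5  26.2  13.2 -89.7] 66
white [554.2   4.1  30.2  16.5  84.5] 74
white [553.7 -75.8  26.2  15.8 -89.8] 68
pin [690.1 105.3]
pin [688.4 -94.7]
pats in tray
caddy bar [514.1 636.5 138.3  59.2   5.5] 476
caddy bar [409.6 300.9 161.8  20.  -48.4] 491
pattern on board [594.   83.9  98.7  31.3   0.8] 244
pattern on board [5.983e+02 4.100e+00 9.060e+01 2.870e+01 2.000e-01] 209
pattern on board [ 5.921e+02 -7.580e+01  9.870e+01  3.130e+01 -1.000e-01] 205
bay [413.1 301.3 181.4 112.5 -48.1]
```

View pics/t10.png

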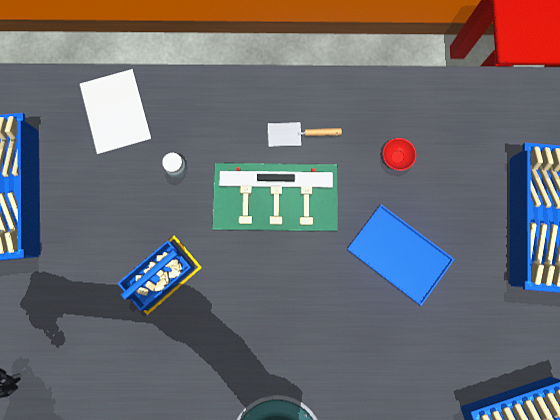

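The final view shows the caddy in its bay, about 4 mm off centre, the straightedge on both pins, and three patterns butted and square. The jar, spatula and bowl are where they started.

```bash
python3 -c "
from plant import ctrl
print(ctrl.job_done())"
```

```text
the job is handed in; nothing more can be done
None
```

The job is finished and handed in at about 42 s of the 210 s allowed. The hand-in reports no verdict, so what follows rests on my own last camera check.

**What I did:** I lifted the caddy out of its bay and laid the straightedge on the board about 18 mm short of the pins. I then slid it up until the force rose and it stopped. The three patterns in the tray went foot-first against it, and the caddy went back into its bay.

**Last checks:**

| Item | Measured | Target |
|---|---|---|
| Straightedge (measured before the patterns went in) | centre at world (664, 4) mm, parallel to the pin line within 0.2° | (664, 5) mm, touching both pins |
| Pattern feet | about 23–25 mm in board x | 19–28 mm |
| Pattern squareness | within about 1° | within 0.12 rad (about 7°) |
| Caddy | about 4 mm and under 0.5° from the bay | within 20 mm and 0.17 rad (about 10°) |

After the patterns went in, the image still showed the straightedge on both pins. The jar, spatula and bowl look unmoved in the last picture; I did not measure them. The gripper is clear of everything.

**Things that went differently:**
- **Caddy knocked:** it was moved about 4 cm while parked; I found it again and picked it up from there.
- **Second pattern pressed too hard:** the downward force reached 34 N and it would not slide. I backed off and slid it up without load.
- **Mask reading short:** the middle pattern read only 91 mm long in the last measurement. That is the colour mask losing part of the shaded paddle, and the picture shows the pattern in place.

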